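Put the iced biscuits away in the drying case

TASK

Put the loose iced biscuits that lie on the green mat away to dry: lift the blue shutter out of the mouth of the drying case and stand it right down in the free slot of the wooden block, then draw the tray out by its handle until it is clear of the roof, and lay every loose biscuit flat on it, icing up and side by side. Then push the tray fully home under the roof and take the shutter back from the block, lowering it fully down into the grooves of the case. Leave the icing bottle, sprinkle jar and bowl where they stand; a biscuit may be knocked aside while you work, so look again before you finish.

Things in the scene. Friction and masses are not known exactly. Their poses are not given: they have to be found in the camera images.
- case: Fixed low drying case on the table: beech sides and back, clear roof, no floor. Origin on the table at the centre of its open mouth; x points into the case, z up; the mouth faces -x (to the robot's right). Channel 162 mm wide (y -81 to 81), 243 mm deep (x 0 to 243); roof underside 55 mm, top 60 mm above the table; outside 198 mm wide, back at x = 255. Low wings (22 mm high, to x = -39) flare the way in.
- mouth (a point): Where the middle of the shutter's lower edge sits when seated; axes as the case's. In front of the mouth a post at each side (x -22 to 0, 60 mm high, lead-ins sloping out up to 71 mm) has an upright groove 10 mm wide (case x -10 to 0), floor 24 mm above the table (this point's height); groove bottoms at y = -91 and 91.
- tray: Loose aluminium tray, 236 (x) by 158 mm (y), about 0.55 kg, slides on the table; it starts home in the case, x along the case's x. Origin at the centre of the pan's underside, z up. Floor 3 mm thick, side and back (+x) walls 12 mm high, front wall (outer face x = -118, 5 mm thick) 32 mm high; inside 227 by 150 mm: room for three biscuits in a row along x. Fully home = origin at case x 125 mm, y 0.
- tray_handle (a point): Middle of the crossbar of the tray's steel loop handle: round bar 12 mm thick, 90 mm long along the tray's y, 24 mm above the table, 70 mm in front of the front wall (tray x = -188 mm). Can be pinched from above, a finger on either side of it. The shutter only goes down when the tray's origin is beyond case x = 118 mm. Drawn clear of the roof, the origin is at about case x = -120 mm or less.
- shutter: Loose lift-out shutter, about 0.16 kg: flat blue panel 176 mm wide (y), 64 mm high (z), 6 mm thick (x), dark wooden grip along the middle of its top edge; 80 mm high in all. Origin at the middle of the lower edge, z up; either face may look out. It starts seated in the grooves, blocking the tray's front wall; the handle passes under it.
- shutter_grip (a point): Centre of the shutter's grip: 18 mm thick (shutter x), 100 mm long (y), 20 mm high (60 to 80 mm above the lower edge); this point is 70 mm above the lower edge.
- block: Fixed beech tool block on the table, 56 mm (x -25 to 31) by 200 mm (y), 36 mm high with slot lips to 43 mm, two slots along its y. Origin on the table under the middle of the free slot, z up. The other slot, 17 mm away on +x, holds a low red dough scraper whose top is 56 mm above the table.
- slot (a point): Middle of the floor of the block's free slot, 10 mm above the table; axes as the block's. Slot 9 mm wide (x), open at both ends of its 200 mm length (y), 26 mm deep, with lead-ins sloping out above. The shutter stands in it on its lower edge, its y along the slot, either way round.
- biscuit_choc: Round golden biscuit, 62 mm diameter, dark chocolate icing with coloured sprinkles. Lies flat, iced side up; origin at the centre of its underside, z up through the icing, 14 mm thick (11 mm biscuit, 3 mm icing), 45 g. May be absent.
- biscuit_pink: Round golden biscuit, 62 mm diameter, pink icing with pale sprinkles. Lies flat, iced side up; origin at the centre of its underside, z up through the icing, 14 mm thick (11 mm biscuit, 3 mm icing), 45 g. May be absent.
- biscuit_square: Rectangular golden biscuit, 62 mm (x) by 56 mm (y), pale icing with chocolate sprinkles. Lies flat, iced side up; origin at the centre of its underside, z up through the icing, 14 mm thick (11 mm biscuit, 3 mm icing), 45 g. May be absent.
- biscuit_star: Brown six-pointed star biscuit, blunt points 24 mm wide, 62 mm from point to opposite point (one pair along its x, the others at 60 and 120 degrees), round pale icing. Lies flat, iced side up; origin at the centre of its underside, z up through the icing, 14 mm thick (11 mm biscuit, 3 mm icing), 45 g. May be absent.
- icing_bottle: White squeeze bottle with red cap, 52 mm diameter, 150 mm high, between robot and work; stands, origin at its base. Leave alone.
- sprinkle_jar: Clear jar with yellow cap, 66 mm diameter, 85 mm high, beyond the work; origin at its base. Leave alone.
- icing_bowl: White bowl, 110 mm diameter, 50 mm high, beyond the work; origin at its base. Leave alone.
Mind the look-alikes: they are no part of the job. What is shaped like the biscuit_star but purple is not meant. What is shaped like the biscuit_pink but red is not meant.

How it is judged:
On the way, in this order (a step that is already met when the one before it is completed fails the run):
1. the shutter stands in the free slot of the block, right down and let go (z of shutter in the frame of slot below 0.004 m and x of shutter in the frame of slot between -0.006 and 0.006 m and y of shutter in the frame of slot between -0.06 and 0.06 m and angle between shutter's own z axis and vertical below 0.2 rad and contact force between the fingers and shutter below 0.3 N), for 0.2 s.
2. the tray is drawn out of the case (its origin at least 60 mm in front of the mouth) (x of tray in the frame of case below -0.06 m), for 0.2 s.
3. every loose biscuit lies flat on the drawn-out tray, icing up, let go (x of biscuit_choc in the frame of tray between -0.114 and 0.114 m and y of biscuit_choc in the frame of tray between -0.076 and 0.076 m and z of biscuit_choc in the frame of tray between -0.003 and 0.008 m and angle between each of biscuit_choc, biscuit_pink, biscuit_square, biscuit_star's own z axis and vertical below 0.15 rad and x of biscuit_pink in the frame of tray between -0.114 and 0.114 m and y of biscuit_pink in the frame of tray between -0.076 and 0.076 m and z of biscuit_pink in the frame of tray between -0.003 and 0.008 m and x of biscuit_square in the frame of tray between -0.114 and 0.114 m and y of biscuit_square in the frame of tray between -0.076 and 0.076 m and z of biscuit_square in the frame of tray between -0.003 and 0.008 m and x of biscuit_star in the frame of tray between -0.114 and 0.114 m and y of biscuit_star in the frame of tray between -0.076 and 0.076 m and z of biscuit_star in the frame of tray between -0.003 and 0.008 m and x of tray in the frame of case below -0.04 m and contact force between the fingers and biscuit_choc below 0.3 N and contact force between the fingers and biscuit_pink below 0.3 N and contact force between the fingers and biscuit_square below 0.3 N and contact force between the fingers and biscuit_star below 0.3 N), for 0.3 s.
4. the tray is home in the case with every biscuit flat on it (x of biscuit_choc in the frame of tray between -0.114 and 0.114 m and y of biscuit_choc in the frame of tray between -0.076 and 0.076 m and z of biscuit_choc in the frame of tray between -0.003 and 0.008 m and angle between each of biscuit_choc, biscuit_pink, biscuit_square, biscuit_star's own z axis and vertical below 0.15 rad and x of biscuit_pink in the frame of tray between -0.114 and 0.114 m and y of biscuit_pink in the frame of tray between -0.076 and 0.076 m and z of biscuit_pink in the frame of tray between -0.003 and 0.008 m and x of biscuit_square in the frame of tray between -0.114 and 0.114 m and y of biscuit_square in the frame of tray between -0.076 and 0.076 m and z of biscuit_square in the frame of tray between -0.003 and 0.008 m and x of biscuit_star in the frame of tray between -0.114 and 0.114 m and y of biscuit_star in the frame of tray between -0.076 and 0.076 m and z of biscuit_star in the frame of tray between -0.003 and 0.008 m and x of tray in the frame of case above 0.118 m and y of tray in the frame of case between -0.006 and 0.006 m and angle between tray's own z axis and vertical below 0.04 rad), for 0.2 s.
At the end, for the whole second after the job is handed in: All loose biscuits flat on the tray floor, icing up (tilt under 0.15 rad); tray home (origin beyond case x = 118 mm, stop at 125, within 6 mm sideways); shutter in both grooves within 4 mm of their floors, 6 mm along x, 8 mm along y, upright within 0.15 rad; all at rest (all of step 4 and z of shutter in the frame of mouth between -0.004 and 0.004 m and x of shutter in the frame of mouth between -0.006 and 0.006 m and y of shutter in the frame of mouth between -0.008 and 0.008 m and angle between shutter's own z axis and vertical below 0.15 rad and angle between the y axis of shutter and the y axis of case, either way round below 0.1 rad and linear speed of each of biscuit_choc, biscuit_pink, biscuit_square, biscuit_star, tray, shutter below 0.03 m/s); the robot touches nothing.
It fails at once if the icing bottle is pushed more than 4 cm from its place or tipped over (distance of icing_bottle from where it was at the start of the episode above 0.04 m or angle between icing_bottle's own z axis and vertical above 0.5 rad).
It fails at once if the sprinkle jar is pushed more than 4 cm from its place or tipped over (distance of sprinkle_jar from where it was at the start of the episode above 0.04 m or angle between sprinkle_jar's own z axis and vertical above 0.5 rad).
It fails at once if the icing bowl is pushed more than 4 cm from its place or tipped over (distance of icing_bowl from where it was at the start of the episode above 0.04 m or angle between icing_bowl's own z axis and vertical above 0.5 rad).
Of biscuit_choc, biscuit_pink, biscuit_square, biscuit_star only 2 to 3 are there at a start; the rules pass over those that are not, and their reading is None.
At some moment in a run one of biscuit_choc, biscuit_pink, biscuit_square, biscuit_star may be knocked a few centimetres aside while the robot is not near it.
It also fails if it takes over 208 s, if anything falls off the work surface, if the arm or the gripper's body presses on something with over 40 N, if the wrist force passes 120 N, or if a joint passes its speed limit or range.

ROBOT

A 6-joint arm with a two-finger parallel gripper is mounted at the origin on the work surface. World frame = base frame: x ahead of the robot, y to its left, z up, the work surface at z = 0. Lengths are in m, angles in rad, forces in N, time in s.
With the tool pointing down it reaches from about 0.275 to 0.75 m from the base axis. Payload 10.2 kg.
Tool frame: the origin (TCP) lies at the very end of the fingers, on their centre line; the grasp point (between the pads) lies hold_point_z behind it (hold_point_z is the distance from the TCP to the grasp point, in m); z points along the fingers, y is the direction in which the jaws open and shut (so a half turn about z gives the same grasp; the last joint's range is limited). The gripper opens to 85 mm and grips with 20 to 120 N. Pads are 22 mm wide; open, the fingers measure 114 mm over their backs; the gripper's body (76 mm by 85 mm) begins 54 mm behind the grasp point. The pads swing forward as they close: fully open they stand 13 mm farther back than shut.
Start: joints at [-0.223, 0.313, 1.498, -0, 1.331, -0.223], TCP at [0.525, -0, 0.231] pointing down, gripper open.
Joint ranges: [-2.94, 2.94], [-0.97, 2.17], [0.19, 2.56], [-1.23, 4.37], [0.02, 3.11], [-2.88, 2.88]. Speed limits (rad/s): [2.39, 2.39, 3.01, 3.14, 3.14, 3.14].

INTERFACE

Orientations are given as a rotation vector (axis times angle).
In Python, from cell import * gives the robot as it stands.
- The arm moves only by the tool apply_moves, never from a script. Its argument "motion" is a list of rows, each an object with "translation": the shift along the tool's x, y, z in units of 100 mm (1.0 is 100 mm), a list of three; "twist": the turn, a rotation vector about the tool's x, y, z in units of 120 degrees (1.0 is 120 degrees), a list of three; "gripper": the gripper command: -1 is shut, 1 is fully open, values between are in proportion. A call has exactly 10 rows; each row shifts and turns the pose as measured when the row begins, along the tool's axes as they then stand; what a row does not reach is not made up. A row lasts 1/8 s, in which the tool goes at most 62.5 mm and 10.7 degrees, less where a joint would pass 70% of its speed; a pose out of reach is approached as far as the arm can. A call with a number of a shift or a turn outside -1 to 1 is refused whole. A call with a gripper value outside its range is refused whole. The fingers move at their own pace and stop on an object; "newtons" is the grip in N (left out, the last holds). Time passes only in rows, so rows that do not move let the fingers close, or fill a call up. It gives the time, the measured TCP pose, the force and the opening at its end, in the units of the state.
- read_state(): the state, without advancing time (a new reading comes with each control period).
- capture(name): name is "scene" or "side" or "wrist"; returns a dict with "color" (480x640x3 uint8, blue, green, red), "range_z" (480x640 float32, m along the optical axis (not along the pixel's ray), 0 where there is no reading), "intrinsics" (3x3 intrinsics, pixels), "dist" ([k1, k2, p1, p2, k3] as OpenCV has them; the pictures are not rectified), "extrinsics" (4x4, takes a point from camera to world coordinates); the wrist camera has in their place "T_tool_cam" (4x4, takes a point from camera to tool coordinates, whose origin is the TCP and whose axes are the flange's). Camera axes: x right, y up, looking along -z (the intrinsics and any distortion apply to the point x, -y, -z); pixel columns grow to the right and rows downward; lengths in m; the calibration is good to about 2 mm. A picture is of the moment at which its call begins: read the wrist's pose just before it.
- finish_job(): hands the job in, once; it reports no verdict.
The state is a dict: "time": time; "q": joint angles; "qvel": joint speeds; "joint_torque": joint torques, N m; "eef_pos": TCP position; "eef_rot": TCP orientation; "wrist_force": force on the tool from outside, world axes, zero at the start; "torque": the same for the moment, N m; "gripper_width": finger opening in m.
Only numpy, scipy, OpenCV 4.12 (cv2) and the standard library are available. Lean on these libraries where they do the work, as an engineer would, in place of code of your own. Each camera call takes 0.05 s, during which the arm holds its last target. There are 200 camera calls.

## Working session

There is one attempt and no reset: what is moved stays moved. The work goes in short steps, Python scripts to look and compute and a tool call to move; the robot and the scene stay as the last step left them, time stands still between calls to the robot, and variables do not carry over. Pictures are saved under pics/ and viewed, about 12 in all and at most 16, crops included, and the job is handed in when it is done.

Besides the shell and the picture viewer there is one more tool, called after "Request:" in YAML: its name, and indented under it one key for each argument. apply_moves: Moves the arm, as the interface text tells. Shifts and turns lie within -1 to 1; 1 stands for 100 mm of shift or 120 degrees of turn. Its arguments: {"type":"object","properties":{"motion":{"type":"array"},"newtons":{"type":"number"}},"required":["motion"]}

```bash
ls; mkdir -p pics
cat > h.py <<'E'
from cell import *
import numpy as np, cv2
from scipy.spatial.transform import Rotation as R
def cap(n):
    s=read_state(); c=capture(n)
    if 'extrinsics' in c: T=np.array(c['extrinsics'])
    else:
        W=np.eye(4); W[:3,:3]=R.from_rotvec(s['eef_rot']).as_matrix(); W[:3,3]=s['eef_pos']; T=W@np.array(c['T_tool_cam'])
    c['T']=T; return c
def rays(c,uv):
    p=cv2.undistortPoints(np.array(uv,float).reshape(-1,1,2),np.array(c['intrinsics']),np.array(c['dist'],float)).reshape(-1,2)
    return np.c_[p[:,0],-p[:,1],-np.ones(len(p))]
def plane(c,uv,z):
    d=rays(c,uv)@c['T'][:3,:3].T; o=c['T'][:3,3]
    return o+d*((z-o[2])/d[:,2])[:,None]
def pts(c,uv):
    uv=np.array(uv).reshape(-1,2); r=rays(c,uv); z=c['range_z'][uv[:,1].astype(int),uv[:,0].astype(int)]
    return (r*z[:,None])@c['T'][:3,:3].T+c['T'][:3,3]
def cloud(c):
    v,u=np.mgrid[:480,:640]; P=pts(c,np.c_[u.ravel(),v.ravel()]).reshape(480,640,3); P[c['range_z']<=0]=np.nan; return P
def st():
    s=read_state(); print(round(s['time'],2),np.round(s['eef_pos'],4),np.round(s['eef_rot'],3),np.round(s['q'],2),'F',np.round(s['wrist_force'],1),'w',round(s['gripper_width'],4)); return s
E
python3 - <<'E'
from h import *
s=st(); print([k for k in s], s.get('hold_point_z'))
import cell; print([k for k in dir(cell) if k[0]!='_'], getattr(cell,'hold_point_z',None))
for n in ('scene','side','wrist'):
    c=cap(n); cv2.imwrite(f'pics/{n}0.png',c['color']); print(n,np.round(c['T'],3).tolist(),np.array(c['intrinsics'])[0,0])
    np.save(f'{n}0.npy',c,allow_pickle=True)
E
```

```text
pics
0.0 [5.247e-01 1.000e-04 2.307e-01] [-2.221e+00 -2.221e+00  1.000e-03] [-0.22  0.31  1.5   0.    1.33 -0.22] F [-0.1 -0.4  0.1] w 0.0852
['time', 'q', 'qvel', 'joint_torque', 'eef_pos', 'eef_rot', 'wrist_force', 'torque', 'gripper_width'] None
['MotionError', 'capture', 'finish_job', 'hold_point_z', 'read_state'] 0.0187
scene [[0.545, -0.66, 0.517, 1.2], [0.838, 0.428, -0.338, -0.453], [0.001, 0.618, 0.787, 1.062], [0.0, 0.0, 0.0, 1.0]] 584.1553495437068
side [[0.807, 0.392, -0.442, -0.018], [-0.591, 0.526, -0.612, -0.837], [-0.007, 0.755, 0.656, 0.949], [0.0, 0.0, 0.0, 1.0]] 602.6989894759625
wrist [[1.0, -0.001, 0.002, 0.524], [0.001, 0.965, 0.261, 0.066], [-0.002, -0.261, 0.965, 0.373], [0.0, 0.0, 0.0, 1.0]] 350.7217462973107
```

View pics/scene0.png

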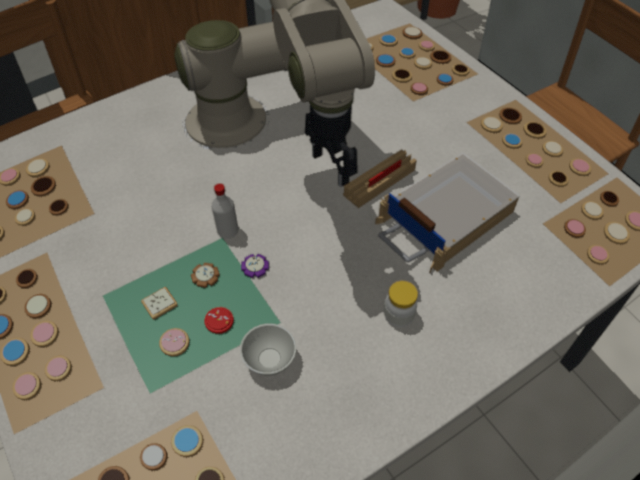

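View pics/side0.png

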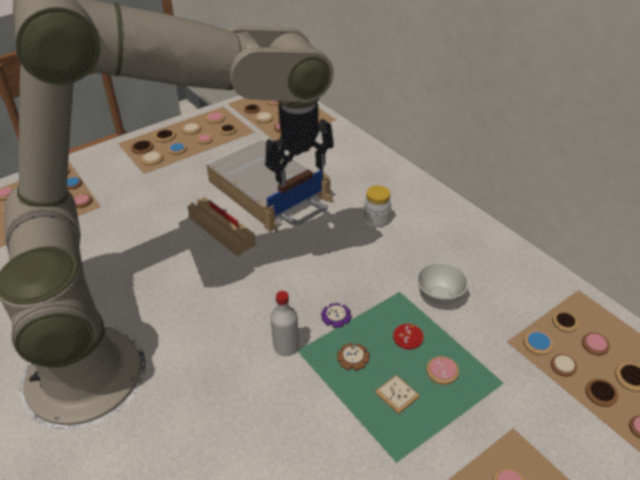

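Scene picture: star at about (205,274), square (158,302) and pink (173,341) on the mat. The red round (219,320) and purple star (255,265) are decoys. The case and shutter are at (415,222) and the block at (385,178).

```bash
cat > m.py <<'E'
from h import *
def rect(P):
    (cx,cy),(w,h),a=cv2.minAreaRect((P[:,:2]*1000).astype(np.float32)); return np.round([cx,cy,w,h,a],1)
for n in ('scene','side'):
    c=np.load(n+'0.npy',allow_pickle=True).item(); P=cloud(c); hsv=cv2.cvtColor(c['color'],cv2.COLOR_BGR2HSV); H,S,V=[hsv[...,i].astype(int) for i in range(3)]
    x,y,z=P[...,0],P[...,1],P[...,2]; work=(x>.2)&(x<.85)&(y>-.6)&(y<.5)
    def comps(m,name,mn=60):
        k,l,s,_=cv2.connectedComponentsWithStats(m.astype(np.uint8))
        for i in range(1,k):
            if s[i,4]>mn:
                Q=P[l==i]; print(n,name,s[i,:5],'med',np.round(np.median(Q,0),4),'rect',rect(Q),'z',np.round(np.percentile(Q[:,2],[2,50,98]),4))
    comps((H>105)&(H<130)&(S>120)&work&(z>.02),'blue')
    comps(((H<25))&(S>70)&work&(z>.03)&(z<.066)&(y>-.1),'wood')
    comps((H<20)&(S>70)&work&(z>.085)&(z<.12)&(y>-.1)&(V<200),'grip')
    comps(((H<8)|(H>170))&(S>150)&work&(z>.005),'red',20)
    g=(H>65)&(H<95)&(S>70)&work
    comps(g,'mat',500)
    comps((z>.009)&(z<.022)&(y<-.1)&work,'bisc',60)
    comps((z>.025)&(y<-.05)&(z<.2)&work,'obst',60)
E
python3 m.py
```

```text
scene blue [389 194  56  59 917] med [0.6199 0.1634 0.0586] rect [617.4 162.5 174.9  12.8   5.8] z [0.0285 0.0586 0.087 ]
scene wood [ 344  151   72   49 1149] med [0.4358 0.2048 0.0364] rect [427.9 213.7  58.2 201.7   8.6] z [0.0305 0.0364 0.0564]
scene wood [380 197   8  18  92] med [0.5307 0.1441 0.0506] rect [529.  150.4  19.   21.7   5. ] z [0.0306 0.0506 0.0653]
scene wood [434 200  83  64 455] med [0.7007 0.2421 0.0428] rect [691.8 291.9  24.  274.5   5.9] z [0.0307 0.0428 0.0618]
scene grip [400 198  35  33 374] med [0.6212 0.1628 0.1019] rect [618.4 164.8  97.8  21.4   5.5] z [0.0908 0.1019 0.1063]
scene red [369 160  32  26 237] med [0.441  0.2128 0.0476] rect [431.  214.7  28.  110.3   8.8] z [0.026  0.0476 0.0578]
scene red [215 184   9  11  83] med [ 0.3638 -0.1781  0.1488] rect [ 360.1 -176.8   17.3   25.3   61.9] z [0.138  0.1488 0.1528]
scene red [205 308  28  25 471] med [ 0.5728 -0.3066  0.0127] rect [ 568.3 -305.    57.2   59.3   60.4] z [0.007  0.0127 0.0172]
scene mat [  104   239   175   152 11102] med [ 5.107e-01 -3.518e-01  4.000e-04] rect [ 502.4 -345.6  270.
[... 3763 characters left out ...]
 62.6   61.1   44. ] z [0.0094 0.0132 0.0189]
side bisc [551 354  26  21 371] med [ 0.7588 -0.542   0.0118] rect [ 759.6 -541.7   48.8   49.3   87.1] z [0.0092 0.0118 0.0155]
side bisc [426 357  33  27 652] med [ 0.5613 -0.4085  0.0139] rect [ 563.2 -407.8   60.    60.8   25.3] z [0.0093 0.0139 0.0183]
side bisc [376 375  43  37 812] med [ 0.4579 -0.3984  0.0141] rect [ 459.  -395.4   56.4   61.     4.2] z [0.0096 0.0141 0.0182]
side obst [ 417  262   51   42 1005] med [ 0.7185 -0.248   0.0408] rect [ 700.5 -258.4  109.6  108.5   82.4] z [0.0257 0.0408 0.0534]
side obst [ 270  291   29   60 1239] med [ 0.3506 -0.1898  0.0928] rect [ 355.1 -183.6   39.9   51.8   63. ] z [0.0278 0.0928 0.1516]
```

View pics/wrist0.png

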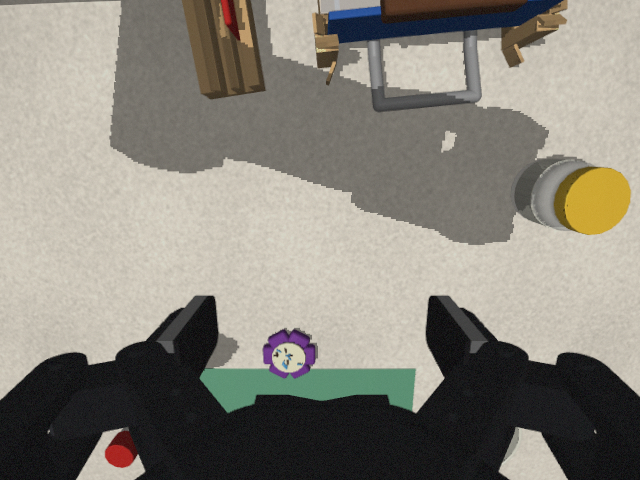

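Wrist picture: block slots at about (225,60), shutter and grip top centre at (450,10), handle bar at (425,103), jar at (590,200). Shutter centre is about (0.616, 0.163) with its long axis 5.5° off world x. The slot is near (0.425, 0.213) at about 8°. Next I move above the shutter and turn about +95° to look closer.

Request:
apply_moves:
  motion:
    - {"translation": [0.33,0.18,-0.04],"twist": [0,0,0],"gripper": 1}
    - {"translation": [0.33,0.18,-0.04],"twist": [0,0,0],"gripper": 1}
    - {"translation": [0.33,0.18,-0.04],"twist": [0,0,0],"gripper": 1}
    - {"translation": [0.33,0.18,-0.04],"twist": [0,0,0],"gripper": 1}
    - {"translation": [0.33,0.18,-0.04],"twist": [0,0,0],"gripper": 1}
    - {"translation": [0,0,0],"twist": [0,0,-0.08],"gripper": 1}
    - {"translation": [0,0,0],"twist": [0,0,-0.08],"gripper": 1}
    - {"translation": [0,0,0],"twist": [0,0,-0.08],"gripper": 1}
    - {"translation": [0,0,0],"twist": [0,0,-0.08],"gripper": 1}
    - {"translation": [0,0,0],"twist": [0,0,-0.08],"gripper": 1}
  newtons: 40

```text
time: 1.4
eef_pos: [0.6168, 0.1707, 0.2471]
eef_rot: [-1.086, -2.94, 0.005]
wrist_force: [-0.6, -0.4, -0.1]
gripper_width: 0.0856
```

Request:
apply_moves:
  motion:
    - {"translation": [0,0,0],"twist": [0,0,-0.08],"gripper": 1}
    - {"translation": [0,0,0],"twist": [0,0,-0.08],"gripper": 1}
    - {"translation": [0,0,0],"twist": [0,0,-0.08],"gripper": 1}
    - {"translation": [0,0,0],"twist": [0,0,-0.08],"gripper": 1}
    - {"translation": [0,0,0],"twist": [0,0,-0.08],"gripper": 1}
    - {"translation": [0,0,0],"twist": [0,0,0],"gripper": 1}
    - {"translation": [0,0,0],"twist": [0,0,0],"gripper": 1}
    - {"translation": [0,0,0],"twist": [0,0,0],"gripper": 1}
    - {"translation": [0,0,0],"twist": [0,0,0],"gripper": 1}
    - {"translation": [0,0,0],"twist": [0,0,0],"gripper": 1}

```text
time: 2.65
eef_pos: [0.6161, 0.1706, 0.2444]
eef_rot: [0.235, -3.119, -0.0]
wrist_force: [-0.0, 0.5, 0.2]
gripper_width: 0.0857
```

```bash
cat >> h.py <<'E'
def to(p=None,yaw=None):
    "remaining move in tool axes/units; yaw = world angle (deg) of tool y, tool pointing down"
    s=st(); M=R.from_rotvec(s['eef_rot']).as_matrix()
    if yaw is not None:
        a=np.radians(yaw); yv=np.array([np.cos(a),np.sin(a),0]); z=np.array([0,0,-1.]); D=np.c_[np.cross(yv,z),yv,z]
        if D[:,1]@M[:,1]<0: D[:,:2]*=-1
        print('twist/120deg',np.round(np.degrees(R.from_matrix(M.T@D).as_rotvec())/120,4))
    print('yaw now',round(np.degrees(np.arctan2(M[1,1],M[0,1])),2),'tilt',np.round(M[:2,2],4))
    if p is not None: print('shift tool axes now (x100mm)',np.round(M.T@(np.array(p)-s['eef_pos'])*10,3))
    if p is not None and yaw is not None: print('shift in turned axes',np.round(D.T@(np.array(p)-s['eef_pos'])*10,3))
E
python3 - <<'E'
from h import *
to()
c=cap('wrist'); np.save('w1.npy',c,allow_pickle=True); cv2.imwrite('pics/w1.png',c['color'])
E
```

```text
2.65 [0.6161 0.1706 0.2444] [ 0.235 -3.119 -0.   ] [ 0.09  0.58  1.07  0.    1.51 -1.63] F [-0.   0.5  0.2] w 0.0857
yaw now 98.63 tilt [-0.0134 -0.0008]
```

View pics/w1.png

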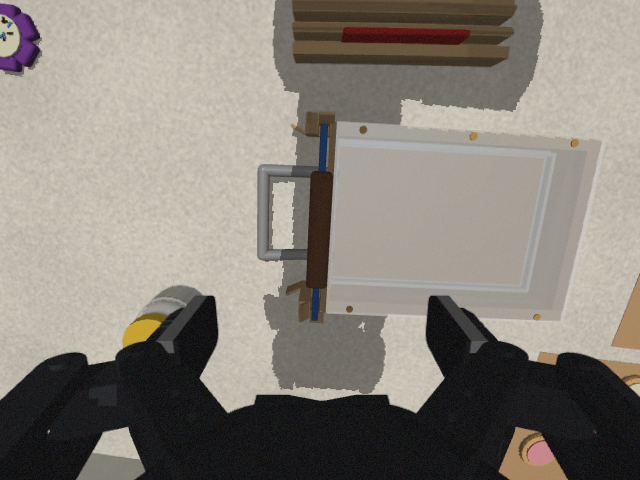

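Wrist view: grip at (320,230), handle bar at (265,212), block with the free slot at (405,20) and the scraper at (405,36), jar cap at (140,335).

```bash
cat > m2.py <<'E'
from h import *
c=np.load('w1.npy',allow_pickle=True).item(); hsv=cv2.cvtColor(c['color'],cv2.COLOR_BGR2HSV); H,S,V=[hsv[...,i].astype(int) for i in range(3)]; P=cloud(c)
x,y,z=P[...,0],P[...,1],P[...,2]
def show(m,name,zz):
    k,l,s,_=cv2.connectedComponentsWithStats(m.astype(np.uint8))
    for i in range(1,k):
        if s[i,4]<80: continue
        v,u=np.nonzero(l==i); Q=plane(c,np.c_[u,v],zz); r=cv2.minAreaRect((Q[:,:2]*1000).astype(np.float32))
        print(name,s[i,:5],np.round(r[0],1),np.round(r[1],1),round(r[2],2),'zmed',np.round(np.nanmedian(P[l==i],0)[2],4))
show((H<15)&(S>110)&(V<140)&(z>.085),'grip top',.104)
show((z>.097)&(z<.115),'griptop depth',.104)
show((H>105)&(H<130)&(S>120)&(z>.07),'blue',.088)
show((S<60)&(z>.018)&(z<.036)&(y<.17)&(y>.03)&(x<.69),'handle',.030)
show((z>.053)&(z<.067)&(y>.17),'roof',.060)
show(((H<8)|(H>170))&(S>150)&(z>.04),'scraper',.056)
show((H<25)&(S>50)&(z>.036)&(z<.05)&(x<.48),'lips',.043)
show((H>20)&(H<32)&(S>150),'jar cap',.085)
E
python3 m2.py
```

```text
grip top [ 306  172   27  117 1981] [615.5 168.6] [98.7 17.3] 5.75 zmed 0.1037
griptop depth [ 306  171   27  118 2491] [615.5 168.5] [99.2 17.8] 5.7 zmed 0.1036
blue [319 124   9  47 310] [547.6 161.7] [37.1  5.6] 6.03 zmed 0.0877
blue [312 288   7  32 183] [686.6 175.9] [31.   5.5] 8.26 zmed 0.0877
handle [ 257  164   62   96 1959] [618.6 133.9] [100.7  59.9] 3.97 zmed 0.0268
roof [350  27 120  11 948] [441.9 220.4] [  6.8 101.5] 8.49 zmed 0.0555
roof [  318   121   289   203 47883] [606.  300.4] [192.3 256.9] 5.71 zmed 0.0599
scraper [ 343   27  127   16 1528] [443.  218.4] [ 10.4 108.7] 7.85 zmed 0.0548
lips [ 292    0  225   17 2652] [417.4 215.1] [ 12.9 198.4] 9.29 zmed 0.0395
lips [ 292   22  222   14 1369] [434.1 217.3] [  8.4 198.2] 8.17 zmed 0.0396
lips [342  34  57   8 192] [447.2 189.2] [ 5.3 50. ] 6.14 zmed 0.0426
lips [399  37  67   7 227] [439.2 244.5] [ 4.7 59.5] 8.07 zmed 0.0431
lips [304  42  28  13 149] [462.  144.2] [ 9.9 24.1] 8.68 zmed 0.0365
lips [341  42  34  13 139] [456.5 179.7] [ 9.9 29.8] 8.87 zmed 0.0366
lips [398  43  29  13 116] [449.6 228.3] [ 9.9 25.1] 9.12 zmed 0.0365
lips [421  44  89  14 517] [443.3 276.2] [10.3 79.9] 8.46 zmed 0.0365
jar cap [123 313  44  35 809] [739.7  14.5] [20.2 56.7] 52.66 zmed 0.0844
```

```bash
cat > m3.py <<'E'
from h import *
for f in ('w1','wrist0','scene0','side0'):
    c=np.load(f+'.npy',allow_pickle=True).item(); hsv=cv2.cvtColor(c['color'],cv2.COLOR_BGR2HSV); H,S,V=[hsv[...,i].astype(int) for i in range(3)]; P=cloud(c)
    x,y,z=P[...,0],P[...,1],P[...,2]
    def r(m,zz,n):
        k,l,s,_=cv2.connectedComponentsWithStats(m.astype(np.uint8)); 
        if k<2: return
        i=1+np.argmax(s[1:,4]); v,u=np.nonzero(l==i); Q=plane(c,np.c_[u,v],zz)
        q=cv2.minAreaRect((Q[:,:2]*1000).astype(np.float32)); p=np.median(P[l==i],0)
        print(f,n,s[i,4],np.round(q[0],1),np.round(q[1],1),round(q[2],1),'depth',np.round(p,4))
    near=(x>.4)&(x<.85)&(y>-.1)&(y<.3)
    r(near&(H>20)&(H<32)&(S>150)&(z>.08),.085,'cap top')
    r(near&(z>.024)&(z<.036)&(S<60)&(y<.115)&(y>.05)&(x>.55)&(x<.68),.029,'bar')
    r(near&(H<15)&(S>110)&(V<160)&(z>.1),.104,'grip top')
    r(near&((H<8)|(H>170))&(S>150)&(z>.053),.056,'scraper top')
    r((H<150)&(H>125)&(S>60)&(z>.005)&(x<.6)&(x>.4)&(y<-.1),.011,'purple')
E
python3 m3.py
```

```text
w1 cap top 706 [742.1  12.7] [20.2 50.7] 52.7 depth [0.7408 0.0135 0.0845]
w1 bar 956 [620.8 108. ] [ 14.8 100. ] 89.9 depth [0.6105 0.1095 0.0287]
w1 grip top 1978 [615.5 168.6] [98.6 17.3] 5.8 depth [0.6126 0.1686 0.1037]
w1 scraper top 968 [441.2 218.2] [  6.8 108.7] 8.2 depth [0.4408 0.2178 0.0556]
w1 purple 1247 [ 486.1 -154. ] [38.5 61. ] 87.9 depth [ 0.4869 -0.1516  0.0101]
wrist0 cap top 3595 [754.6  24.6] [56.5 59.6] 71.3 depth [0.7544 0.0253 0.0846]
wrist0 bar 1334 [621.1 107.3] [100.   14.9] 0.5 depth [0.6132 0.1091 0.0289]
wrist0 grip top 1450 [615.3 160. ] [97.8 10. ] 0.9 depth [0.6007 0.162  0.1034]
wrist0 scraper top 190 [447.3 172.9] [ 6.4 19.1] 9.2 depth [0.4468 0.1737 0.0556]
wrist0 purple 1038 [ 485.2 -167.6] [60.1 63. ] 0.3 depth [ 0.4883 -0.161   0.0103]
scene0 cap top 532 [758.1  20.2] [56.7 55.5] 5.0 depth [0.7581 0.0207 0.084 ]
scene0 bar 181 [624.3 106.2] [99.5 16.6] 2.8 depth [0.6182 0.1064 0.0277]
scene0 grip top 227 [619.7 161.9] [96.9 18.3] 5.4 depth [0.6189 0.1643 0.1029]
scene0 scraper top 34 [438.4 239.8] [ 7.1 55. ] 6.9 depth [0.4377 0.2376 0.0558]
scene0 purple 221 [ 491.7 -174.1] [58.5 55.8] 89.3 depth [ 0.499  -0.178   0.0095]
side0 cap top 270 [754.6  17.9] [59.8 47.8] 50.7 depth [0.7531 0.0164 0.0854]
side0 bar 156 [619.9 104. ] [101.7  18.3] 2.5 depth [0.6153 0.1049 0.029 ]
side0 grip top 113 [623.  161.8] [75.3 17.3] 7.3 depth [0.6233 0.1619 0.1039]
side0 scraper top 22 [439.4 197.6] [ 6.  45.7] 8.8 depth [0.4406 0.1944 0.0555]
side0 purple 233 [ 482.4 -178.3] [54.6 57.8] 54.0 depth [ 0.4737 -0.1855  0.0109]
```

Run:
```python
from h import *
to([.616,.1675,.080],95.7)
```

```text
2.7 [0.6161 0.1707 0.2444] [ 0.235 -3.119 -0.   ] [ 0.09  0.58  1.07  0.    1.51 -1.63] F [0.3 1.1 0.7] w 0.0852
twist/120deg [ 0.0004 -0.0064  0.0245]
yaw now 98.63 tilt [-0.0135 -0.0008]
shift tool axes now (x100mm) [-0.016 -0.033  1.644]
shift in turned axes [ 0.004 -0.032  1.644]
```

Request:
apply_moves:
  motion:
    - {"translation": [0,-0.032,0],"twist": [0,-0.0064,0.0245],"gripper": 1}
    - {"translation": [0,0,0.3],"twist": [0,0,0],"gripper": 1}
    - {"translation": [0,0,0.3],"twist": [0,0,0],"gripper": 1}
    - {"translation": [0,0,0.3],"twist": [0,0,0],"gripper": 1}
    - {"translation": [0,0,0.3],"twist": [0,0,0],"gripper": 1}
    - {"translation": [0,0,0.2],"twist": [0,0,0],"gripper": 1}
    - {"translation": [0,0,0.12],"twist": [0,0,0],"gripper": 1}
    - {"translation": [0,0,0.09],"twist": [0,0,0],"gripper": 1}
    - {"translation": [0,0,0],"twist": [0,0,0],"gripper": 1}
    - {"translation": [0,0,0],"twist": [0,0,0],"gripper": 1}

```text
time: 3.95
eef_pos: [0.6182, 0.1677, 0.0807]
eef_rot: [-0.15, 3.132, 0.002]
wrist_force: [0.1, -1.2, -0.1]
gripper_width: 0.0851
```

Run:
```python
from h import *
to([.616,.1675,.080],95.7)
```

```text
3.95 [0.6182 0.1677 0.0807] [-1.500e-01  3.132e+00  2.000e-03] [ 0.08  0.7   1.3   0.    1.14 -1.58] F [ 0.1 -1.2 -0.1] w 0.0851
twist/120deg [ 0.0004  0.0027 -0.0019]
yaw now 95.47 tilt [0.0055 0.0014]
shift tool axes now (x100mm) [ 0.022 -0.     0.007]
shift in turned axes [0.022 0.    0.007]
```

Request:
apply_moves:
  motion:
    - {"translation": [0.02,0,0],"twist": [0,0.0027,0],"gripper": -1}
    - {"translation": [0,0,0],"twist": [0,0,0],"gripper": -1}
    - {"translation": [0,0,0],"twist": [0,0,0],"gripper": -1}
    - {"translation": [0,0,0],"twist": [0,0,0],"gripper": -1}
    - {"translation": [0,0,0],"twist": [0,0,0],"gripper": -1}
    - {"translation": [0,0,0],"twist": [0,0,0],"gripper": -1}
    - {"translation": [0,0,0],"twist": [0,0,0],"gripper": -1}
    - {"translation": [0,0,0],"twist": [0,0,0],"gripper": -1}
    - {"translation": [0,0,0],"twist": [0,0,0],"gripper": -1}
    - {"translation": [0,0,0],"twist": [0,0,0],"gripper": -1}

```text
time: 5.2
eef_pos: [0.6167, 0.1676, 0.0823]
eef_rot: [-0.15, 3.136, 0.002]
wrist_force: [0.0, -0.3, 0.8]
gripper_width: 0.0174
```

Run:
```python
from h import *
to([.616,.1675,.080],95.7)
```

```text
5.2 [0.6167 0.1676 0.0823] [-1.500e-01  3.136e+00  2.000e-03] [ 0.08  0.7   1.3   0.    1.14 -1.58] F [ 0.  -0.3  0.8] w 0.0174
twist/120deg [ 0.0004  0.001  -0.0019]
yaw now 95.48 tilt [0.0019 0.0011]
shift tool axes now (x100mm) [ 0.007 -0.     0.023]
shift in turned axes [ 0.007 -0.     0.023]
```

Request:
apply_moves:
  motion:
    - {"translation": [0,0,-0.1],"twist": [0,0,0],"gripper": -1}
    - {"translation": [0,0,-0.2],"twist": [0,0,0],"gripper": -1}
    - {"translation": [0,0,-0.3],"twist": [0,0,0],"gripper": -1}
    - {"translation": [0,0,-0.3],"twist": [0,0,0],"gripper": -1}
    - {"translation": [0,0,-0.2],"twist": [0,0,0],"gripper": -1}
    - {"translation": [0,0,0],"twist": [0,0,0.073],"gripper": -1}
    - {"translation": [0,0,0],"twist": [0,0,0.073],"gripper": -1}
    - {"translation": [0,0,0],"twist": [0,0,0.073],"gripper": -1}
    - {"translation": [0,0,0],"twist": [0,0,0.073],"gripper": -1}
    - {"translation": [0,0,0],"twist": [0,0,0.073],"gripper": -1}

```text
time: 6.45
eef_pos: [0.6158, 0.1674, 0.2007]
eef_rot: [1.066, 2.953, 0.003]
wrist_force: [0.1, 0.6, -1.9]
gripper_width: 0.0172
```

Request:
apply_moves:
  motion:
    - {"translation": [0,0,0],"twist": [0,0,0.073],"gripper": -1}
    - {"translation": [0,0,0],"twist": [0,0,0.073],"gripper": -1}
    - {"translation": [0,0,0],"twist": [0,0,0.073],"gripper": -1}
    - {"translation": [0,0,0],"twist": [0,0,0.073],"gripper": -1}
    - {"translation": [0,0,0],"twist": [0,0,0.07],"gripper": -1}
    - {"translation": [0.1,-0.4,0],"twist": [0,0,0],"gripper": -1}
    - {"translation": [0.1,-0.4,0],"twist": [0,0,0],"gripper": -1}
    - {"translation": [0.1,-0.4,0],"twist": [0,0,0],"gripper": -1}
    - {"translation": [0.1,-0.4,0],"twist": [0,0,0],"gripper": -1}
    - {"translation": [0,0,0],"twist": [0,0,0],"gripper": -1}

```text
time: 7.7
eef_pos: [0.4471, 0.1927, 0.2044]
eef_rot: [2.116, 2.318, 0.007]
wrist_force: [0.8, -0.3, -2.0]
gripper_width: 0.017
```

Run:
```python
from h import *
to([.4244,.2155,.1],8.2)
c=cap('wrist'); np.save('w2.npy',c,allow_pickle=True); cv2.imwrite('pics/w2.png',c['color'])
```

```text
7.7 [0.4471 0.1927 0.2044] [2.116 2.318 0.007] [0.17 0.25 1.65 0.   1.23 0.07] F [ 0.8 -0.3 -2. ] w 0.017
twist/120deg [ 0.0026 -0.0003 -0.0249]
yaw now 5.21 tilt [0.0053 0.0013]
shift tool axes now (x100mm) [ 0.246 -0.211  1.043]
shift in turned axes [ 0.258 -0.192  1.044]
```

Request:
apply_moves:
  motion:
    - {"translation": [0,0,0],"twist": [0.0026,0,-0.025],"gripper": -1}
    - {"translation": [0.13,-0.096,0.25],"twist": [0,0,0],"gripper": -1}
    - {"translation": [0.13,-0.096,0.25],"twist": [0,0,0],"gripper": -1}
    - {"translation": [0,0,0.2],"twist": [0,0,0],"gripper": -1}
    - {"translation": [0,0,0.1],"twist": [0,0,0],"gripper": -1}
    - {"translation": [0,0,0],"twist": [0,0,0],"gripper": -1}
    - {"translation": [0,0,0],"twist": [0,0,0],"gripper": -1}
    - {"translation": [0,0,0],"twist": [0,0,0],"gripper": -1}
    - {"translation": [0,0,0],"twist": [0,0,0],"gripper": -1}
    - {"translation": [0,0,0],"twist": [0,0,0],"gripper": -1}

```text
time: 9.0
eef_pos: [0.4333, 0.2152, 0.1263]
eef_rot: [2.055, 2.367, 0.014]
wrist_force: [1.0, -0.3, -0.7]
gripper_width: 0.0173
```

Run:
```python
from h import *
to([.4244,.2155,.1],8.2)
c=cap('wrist'); np.save('w2.npy',c,allow_pickle=True); cv2.imwrite('pics/w2.png',c['color'])
a=cap('side'); cv2.imwrite('pics/s2.png',np.vstack([c['color'][:300],cv2.resize(a['color'][130:290,150:363],(640,300)*1 if 0 else (640,300))]))
```

```text
9.0 [0.4333 0.2152 0.1263] [2.055 2.367 0.014] [ 0.22  0.33  1.77 -0.    1.03  0.08] F [ 1.  -0.3 -0.7] w 0.0173
twist/120deg [ 0.0053 -0.0003 -0.0012]
yaw now 8.06 tilt [0.0109 0.0021]
shift tool axes now (x100mm) [ 0.015 -0.091  0.262]
shift in turned axes [ 0.015 -0.088  0.263]
```

View pics/s2.png

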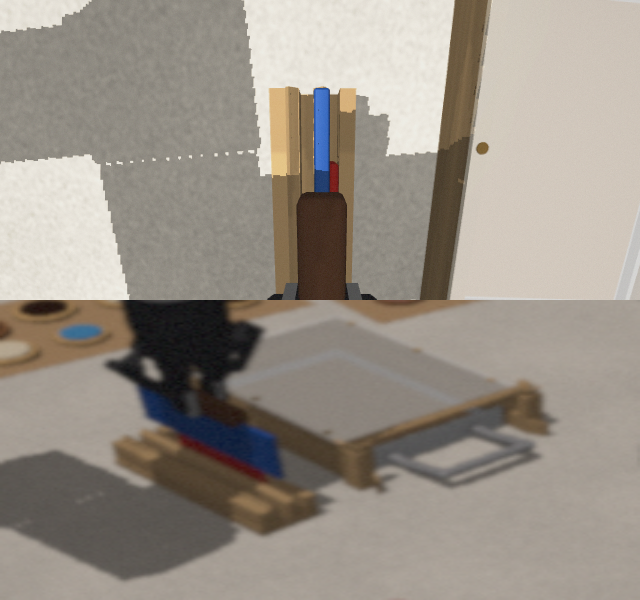

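Upper half: the shutter end (322,88) hangs right of the free slot (about (307,95)) and over the scraper, so a shift of about 9 mm to the left is needed.

Run:
```python
from h import *
c=np.load('w2.npy',allow_pickle=True).item()
for v in (100,130): 
  row=c['color'][v,255:370].astype(int); print(v,' '.join(f"{i+255}:{b},{g},{r}" for i,(b,g,r) in enumerate(row) if i%2==0)) if v==100 else None
  A=plane(c,[(269.5,95),(356.5,95),(270.5,120),(356,120)],.036); print(np.round(A,4)[:, :2].tolist())
  P=pts(c,[(275,100),(285,100),(294,100),(305,100),(321,100),(335,100),(349,100)]); print(np.round(P,4).tolist())
  print(plane(c,[(314,92),(329.5,92)],.068+.064))
```

```text
100 255:224,233,236 257:223,231,235 259:221,231,234 261:225,234,237 263:223,233,236 265:222,231,235 267:223,232,236 269:170,206,225 271:128,181,218 273:128,180,219 275:125,179,217 277:128,182,219 279:128,181,217 281:126,179,217 283:128,182,218 285:118,169,206 287:111,160,194 289:92,128,156 291:88,125,152 293:90,126,153 295:85,124,150 297:88,123,153 299:64,87,105 301:80,111,135 303:79,109,133 305:75,104,128 307:74,103,127 309:75,106,129 311:79,111,132 313:112,148,174 315:186,106,57 317:210,125,77 319:206,122,70 321:201,115,66 323:199,114,65 325:197,111,63 327:187,103,55 329:112,64,43 331:72,104,125 333:75,105,126 335:73,102,123 337:70,96,114 339:74,105,127 341:123,177,215 343:124,177,215 345:124,177,215 347:124,176,214 349:126,180,216 351:124,176,214 353:126,179,216 355:125,171,207 357:133,142,146 359:136,145,148 361:133,143,146 363:131,141,144 365:131,140,144 367:144,153,157 369:221,231,234
[[0.3879, 0.3079], [0.4414, 0.3155], [0.3901, 0.2933], [0.4435, 0.3009]]
[[0.3916, 0.3055, 0.0353], [0.3983, 0.3058, 0.0403], [0.4035, 0.3068, 0.0385], [0.4088, 0.3111, 0.0108], [0.4208, 0.2974, 0.1325], [0.4294, 0.3142, 0.0095], [0.4372, 0.312, 0.036]]
[[0.41790949 0.29981926 0.132     ]
 [0.42349319 0.30062205 0.132     ]]
[[0.3879, 0.3079], [0.4414, 0.3155], [0.3901, 0.2933], [0.4435, 0.3009]]
[[0.3916, 0.3055, 0.0353], [0.3983, 0.3058, 0.0403], [0.4035, 0.3068, 0.0385], [0.4088, 0.3111, 0.0108], [0.4208, 0.2974, 0.1325], [0.4294, 0.3142, 0.0095], [0.4372, 0.312, 0.036]]
[[0.41790949 0.29981926 0.132     ]
 [0.42349319 0.30062205 0.132     ]]
```

Request:
apply_moves:
  motion:
    - {"translation": [0,-0.04,0],"twist": [0.0053,0,-0.001],"gripper": -1}
    - {"translation": [0,-0.035,0],"twist": [0,0,0],"gripper": -1}
    - {"translation": [0,0,0],"twist": [0,0,0],"gripper": -1}
    - {"translation": [0,0,0.1],"twist": [0,0,0],"gripper": -1}
    - {"translation": [0,0,0.1],"twist": [0,0,0],"gripper": -1}
    - {"translation": [0,0,0.05],"twist": [0,0,0],"gripper": -1}
    - {"translation": [0,0,0.05],"twist": [0,0,0],"gripper": -1}
    - {"translation": [0,0,0],"twist": [0,0,0],"gripper": -1}
    - {"translation": [0,0,0],"twist": [0,0,0],"gripper": -1}
    - {"translation": [0,0,0],"twist": [0,0,0],"gripper": -1}

```text
time: 10.35
eef_pos: [0.425, 0.2141, 0.0936]
eef_rot: [-2.056, -2.373, 0.002]
wrist_force: [0.0, 0.9, -1.0]
gripper_width: 0.0171
```

Run:
```python
from h import *
to([.4257,.2155,.0683],8.2)
c=cap('wrist'); np.save('w3.npy',c,allow_pickle=True)
row=c['color'][100,255:370].astype(int)
for v in (70,80,90,100,110):
  r=c['color'][v].astype(int); b=np.nonzero((r[:,0]-r[:,2]>50))[0]; print(v,b[(b>250)&(b<400)][[0,-1]] if len(b) else None)
```

```text
10.35 [0.425  0.2141 0.0936] [-2.056e+00 -2.373e+00  2.000e-03] [0.22 0.37 1.81 0.   0.96 0.08] F [ 0.   0.9 -1. ] w 0.0171
twist/120deg [-0.0009 -0.0002 -0.0001]
yaw now 8.19 tilt [-0.0019  0.0002]
shift tool axes now (x100mm) [0.013 0.009 0.253]
shift in turned axes [0.013 0.009 0.253]
70 None
80 None
90 [314 329]
100 [314 329]
110 [314 329]
```

Request:
apply_moves:
  motion:
    - {"translation": [0,0.006,0.05],"twist": [0,0,0],"gripper": -1}
    - {"translation": [0,0,0.05],"twist": [0,0,0],"gripper": -1}
    - {"translation": [0,0,0.05],"twist": [0,0,0],"gripper": -1}
    - {"translation": [0,0,0.05],"twist": [0,0,0],"gripper": -1}
    - {"translation": [0,0,0.03],"twist": [0,0,0],"gripper": -1}
    - {"translation": [0,0,0.02],"twist": [0,0,0],"gripper": -1}
    - {"translation": [0,0,0],"twist": [0,0,0],"gripper": -1}
    - {"translation": [0,0,0],"twist": [0,0,0],"gripper": -1}
    - {"translation": [0,0,0],"twist": [0,0,0],"gripper": -1}
    - {"translation": [0,0,0],"twist": [0,0,0],"gripper": -1}

```text
time: 11.65
eef_pos: [0.4257, 0.2143, 0.0682]
eef_rot: [-2.056, -2.373, 0.001]
wrist_force: [-2.0, -0.5, 0.7]
gripper_width: 0.0172
```

Run:
```python
from h import *
to([.4257,.2155,.0683],8.2)
```

```text
11.65 [0.4257 0.2143 0.0682] [-2.056e+00 -2.373e+00  1.000e-03] [0.22 0.42 1.83 0.   0.9  0.08] F [-2.  -0.5  0.7] w 0.0172
twist/120deg [-0.0008 -0.0002 -0.0001]
yaw now 8.19 tilt [-0.0017  0.0002]
shift tool axes now (x100mm) [ 0.012  0.002 -0.001]
shift in turned axes [ 0.012  0.002 -0.001]
```

Request:
apply_moves:
  motion:
    - {"translation": [0,0,0],"twist": [0,0,0],"gripper": 1}
    - {"translation": [0,0,0],"twist": [0,0,0],"gripper": 1}
    - {"translation": [0,0,0],"twist": [0,0,0],"gripper": 1}
    - {"translation": [0,0,0],"twist": [0,0,0],"gripper": 1}
    - {"translation": [0,0,0],"twist": [0,0,0],"gripper": 1}
    - {"translation": [0,0,-0.1],"twist": [0,0,0],"gripper": 1}
    - {"translation": [0,0,-0.3],"twist": [0,0,0],"gripper": 1}
    - {"translation": [0,0,-0.4],"twist": [0,0,0],"gripper": 1}
    - {"translation": [0,0,-0.4],"twist": [0,0,0],"gripper": 1}
    - {"translation": [0,0,0],"twist": [0,0,0],"gripper": 1}

```text
time: 12.9
eef_pos: [0.4264, 0.2143, 0.1948]
eef_rot: [2.056, 2.374, 0.003]
wrist_force: [-0.9, 0.6, -0.7]
gripper_width: 0.0856
```

Request:
apply_moves:
  motion:
    - {"translation": [0,0,0],"twist": [0,0,-0.0707],"gripper": 0.2}
    - {"translation": [0,0,0],"twist": [0,0,-0.0707],"gripper": 0.2}
    - {"translation": [0,0,0],"twist": [0,0,-0.0707],"gripper": 0.2}
    - {"translation": [0,0,0],"twist": [0,0,-0.0707],"gripper": 0.2}
    - {"translation": [0,0,0],"twist": [0,0,-0.0707],"gripper": 0.2}
    - {"translation": [0,0,0],"twist": [0,0,-0.0707],"gripper": 0.2}
    - {"translation": [0,0,0],"twist": [0,0,-0.0707],"gripper": 0.2}
    - {"translation": [0,0,0],"twist": [0,0,-0.0707],"gripper": 0.2}
    - {"translation": [0,0,0],"twist": [0,0,-0.0707],"gripper": 0.2}
    - {"translation": [0,0,0],"twist": [0,0,-0.0707],"gripper": 0.2}

```text
time: 14.15
eef_pos: [0.4225, 0.2133, 0.1896]
eef_rot: [0.159, -3.128, 0.002]
wrist_force: [0.0, 1.1, -0.5]
gripper_width: 0.0512
```

Run:
```python
from h import *
to([.621,.108,.15],95.7)
c=cap('scene'); a=cap('side'); np.save('sc1.npy',c,allow_pickle=True)
cv2.imwrite('pics/s3.png',np.hstack([cv2.resize(c['color'][110:290,300:460],(400,450)),cv2.resize(a['color'][130:310,170:330],(400,450))]))
```

```text
14.15 [0.4225 0.2133 0.1896] [ 1.590e-01 -3.128e+00  2.000e-03] [ 0.22  0.24  1.7   0.    1.2  -1.45] F [ 0.   1.1 -0.5] w 0.0512
twist/120deg [-0.0003 -0.0044  0.001 ]
yaw now 95.82 tilt [-0.0091 -0.0016]
shift tool axes now (x100mm) [-1.872 -1.249  0.38 ]
shift in turned axes [-1.871 -1.245  0.396]
```

View pics/s3.png

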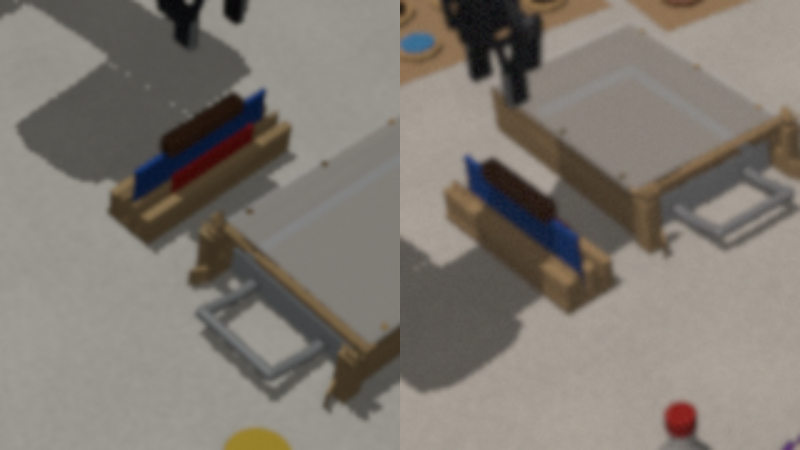

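Both views show the shutter upright and right down in the free slot, with the tray handle clear.

Request:
apply_moves:
  motion:
    - {"translation": [0,0,0],"twist": [0,-0.0044,0.001],"gripper": 0.2}
    - {"translation": [-0.37,-0.25,0.08],"twist": [0,0,0],"gripper": 0.2}
    - {"translation": [-0.37,-0.25,0.08],"twist": [0,0,0],"gripper": 0.2}
    - {"translation": [-0.37,-0.25,0.08],"twist": [0,0,0],"gripper": 0.2}
    - {"translation": [-0.37,-0.25,0.08],"twist": [0,0,0],"gripper": 0.2}
    - {"translation": [-0.37,-0.25,0.08],"twist": [0,0,0],"gripper": 0.2}
    - {"translation": [0,0,0],"twist": [0,0,0],"gripper": 0.2}
    - {"translation": [0,0,0],"twist": [0,0,0],"gripper": 0.2}
    - {"translation": [0,0,0],"twist": [0,0,0],"gripper": 0.2}
    - {"translation": [0,0,0],"twist": [0,0,0],"gripper": 0.2}

```text
time: 15.5
eef_pos: [0.6211, 0.1032, 0.1476]
eef_rot: [-0.12, 3.139, -0.0]
wrist_force: [0.7, 0.0, 0.4]
gripper_width: 0.0511
```

```bash
cat > m4.py <<'E'
from h import *
c=cap('wrist'); P=cloud(c); x,y,z=P[...,0],P[...,1],P[...,2]
m=(z>.022)&(z<.036)&(y<.135)&(y>.05)&(x>.55)&(x<.69)
k,l,s,_=cv2.connectedComponentsWithStats(m.astype(np.uint8)); i=1+np.argmax(s[1:,4]); v,u=np.nonzero(l==i); Q=plane(c,np.c_[u,v],.030)
# bar: nearest 12mm band at -y side
a=np.radians(5.7); n=np.array([-np.sin(a),np.cos(a)]); t=np.array([np.cos(a),np.sin(a)])
d=Q[:,:2]@n; print('bar front edge d',np.percentile(d,[.5,1,2]),'t range',np.percentile(Q[:,:2]@t,[.5,99.5]))
B=Q[d<d.min()+.011]; print(cv2.minAreaRect((B[:,:2]*1000).astype(np.float32)))
dm=np.percentile(d,.5)+.006; tm=np.percentile(Q[:,:2]@t,[.5,99.5]).mean(); p=n*dm+t*tm; print('bar centre',p)
to([p[0],p[1],.008],95.7)
E
python3 m4.py
```

```text
bar front edge d [0.04163447 0.04171064 0.04186263] t range [0.5790493  0.67764697]
((620.8667602539062, 109.2516860961914), (99.58599090576172, 10.98921012878418), 5.706933498382568)
bar centre [0.62051027 0.10980632]
15.55 [0.6211 0.1032 0.1476] [-0.12   3.139 -0.   ] [-0.02  0.61  1.27 -0.    1.26 -1.67] F [ 0.8 -0.1 -0.1] w 0.0512
twist/120deg [-0.0001  0.0003 -0.0112]
yaw now 94.36 tilt [ 0.0006 -0.0001]
shift tool axes now (x100mm) [0.002 0.066 1.396]
shift in turned axes [-1.000e-03  6.600e-02  1.396e+00]
```

Request:
apply_moves:
  motion:
    - {"translation": [0,0.062,0],"twist": [0,0,-0.011],"gripper": 0.2}
    - {"translation": [0,0,0.3],"twist": [0,0,0],"gripper": 0.2}
    - {"translation": [0,0,0.35],"twist": [0,0,0],"gripper": 0.2}
    - {"translation": [0,0,0.35],"twist": [0,0,0],"gripper": 0.2}
    - {"translation": [0,0,0.2],"twist": [0,0,0],"gripper": 0.2}
    - {"translation": [0,0,0.1],"twist": [0,0,0],"gripper": 0.2}
    - {"translation": [0,0,0.08],"twist": [0,0,0],"gripper": 0.2}
    - {"translation": [0,0,0],"twist": [0,0,0],"gripper": 0.2}
    - {"translation": [0,0,0],"twist": [0,0,0],"gripper": -1}
    - {"translation": [0,0,0],"twist": [0,0,0],"gripper": -1}

```text
time: 16.8
eef_pos: [0.6223, 0.113, 0.0099]
eef_rot: [-0.169, 3.128, -0.002]
wrist_force: [-1.9, -21.3, 3.4]
gripper_width: 0.0156
```

Request:
apply_moves:
  motion:
    - {"translation": [0,0,0],"twist": [0,0,0],"gripper": -1}
    - {"translation": [0,0,0],"twist": [0,0,0],"gripper": -1}
    - {"translation": [0,0,0],"twist": [0,0,0],"gripper": -1}
    - {"translation": [0,0,0],"twist": [0,0,0],"gripper": -1}
    - {"translation": [0,0,0],"twist": [0,0,0],"gripper": -1}
    - {"translation": [0,-0.05,0],"twist": [0,0,0],"gripper": -1}
    - {"translation": [0,-0.1,0],"twist": [0,0,0],"gripper": -1}
    - {"translation": [0,-0.1,0],"twist": [0,0,0],"gripper": -1}
    - {"translation": [0,-0.05,0],"twist": [0,0,0],"gripper": -1}
    - {"translation": [0,0,0],"twist": [0,0,0],"gripper": -1}

```text
time: 18.05
eef_pos: [0.6255, 0.0789, 0.0101]
eef_rot: [-0.168, 3.13, -0.005]
wrist_force: [0.1, 0.7, -2.7]
gripper_width: 0.0103
```

```bash
python3 -c "
from h import *
to([.6452,-.1345,.008],95.7)"
```

```text
18.05 [0.6255 0.0789 0.0101] [-0.168  3.13  -0.005] [-0.06  0.77  1.38 -0.    0.98 -1.74] F [ 0.1  0.7 -2.7] w 0.0103
twist/120deg [-0.0016  0.0035  0.0037]
yaw now 96.14 tilt [ 0.0077 -0.0026]
shift tool axes now (x100mm) [ 0.033 -2.143  0.028]
shift in turned axes [ 0.016 -2.143  0.021]
```

Request:
apply_moves:
  motion:
    - {"translation": [0,-0.1,0],"twist": [0,0.003,0.003],"gripper": -1}
    - {"translation": [0.003,-0.2,0],"twist": [0,0,0],"gripper": -1}
    - {"translation": [0.003,-0.28,0],"twist": [0,0,0],"gripper": -1}
    - {"translation": [0.003,-0.3,0],"twist": [0,0,0],"gripper": -1}
    - {"translation": [0.003,-0.3,0],"twist": [0,0,0],"gripper": -1}
    - {"translation": [0.003,-0.3,0],"twist": [0,0,0],"gripper": -1}
    - {"translation": [0.003,-0.28,0],"twist": [0,0,0],"gripper": -1}
    - {"translation": [0.003,-0.2,0],"twist": [0,0,0],"gripper": -1}
    - {"translation": [0,-0.1,0],"twist": [0,0,0],"gripper": -1}
    - {"translation": [0,0,0],"twist": [0,0,0],"gripper": -1}

```text
time: 19.3
eef_pos: [0.6438, -0.1414, 0.0104]
eef_rot: [-0.154, 3.137, -0.007]
wrist_force: [0.4, -1.4, -3.2]
gripper_width: 0.0103
```

```bash
python3 -c "
from h import *
to([.6452,-.1345,.010],95.7)
c=cap('scene'); np.save('sc2.npy',c,allow_pickle=True); cv2.imwrite('pics/sc2.png',c['color'])"
```

```text
19.3 [ 0.6438 -0.1414  0.0104] [-0.154  3.137 -0.007] [-0.39  0.83  1.26 -0.    1.05 -2.06] F [ 0.4 -1.4 -3.2] w 0.0103
twist/120deg [-0.0022  0.0001 -0.0007]
yaw now 95.61 tilt [ 0.0006 -0.0045]
shift tool axes now (x100mm) [-0.021  0.067  0.004]
shift in turned axes [-0.021  0.067  0.004]
```

View pics/sc2.png

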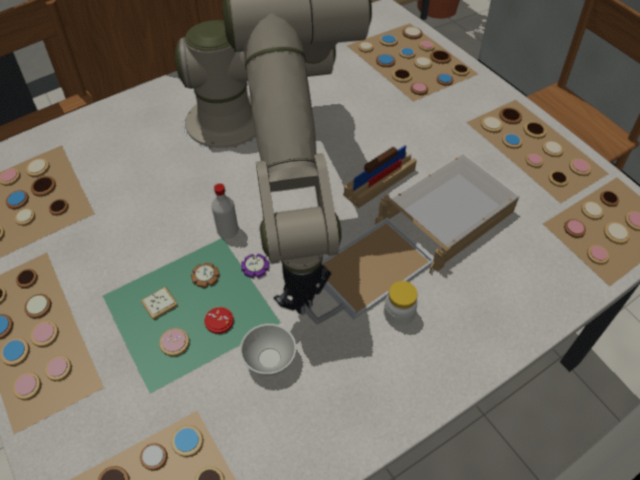

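The tray is drawn clear, with its floor at (375,265). The star (205,274), square (158,302) and pink (174,341) are still in place on the mat.

Request:
apply_moves:
  motion:
    - {"translation": [0,0,0],"twist": [0,0,0],"gripper": 0.2}
    - {"translation": [0,0,0],"twist": [0,0,0],"gripper": 0.2}
    - {"translation": [0,0,0],"twist": [0,0,0],"gripper": 0.2}
    - {"translation": [0,0,-0.2],"twist": [0,0,0],"gripper": 0.2}
    - {"translation": [0,0,-0.4],"twist": [0,0,0],"gripper": 0.2}
    - {"translation": [0,0,-0.4],"twist": [0,0,0],"gripper": 0.2}
    - {"translation": [0,0,-0.4],"twist": [0,0,0],"gripper": 1}
    - {"translation": [0,0,0],"twist": [0,0,0.0726],"gripper": 1}
    - {"translation": [0,0,0],"twist": [0,0,0.0726],"gripper": 1}
    - {"translation": [0,0,0],"twist": [0,0,0.0726],"gripper": 1}

```text
time: 20.6
eef_pos: [0.6453, -0.1376, 0.1676]
eef_rot: [0.571, 3.076, -0.01]
wrist_force: [0.2, -0.7, 0.0]
gripper_width: 0.0851
```

Request:
apply_moves:
  motion:
    - {"translation": [0,0,0],"twist": [0,0,0.0726],"gripper": 1}
    - {"translation": [0,0,0],"twist": [0,0,0.0726],"gripper": 1}
    - {"translation": [0,0,0],"twist": [0,0,0.0726],"gripper": 1}
    - {"translation": [0,0,0],"twist": [0,0,0.0726],"gripper": 1}
    - {"translation": [0,0,0],"twist": [0,0,0.0726],"gripper": 1}
    - {"translation": [0,0,0],"twist": [0,0,0.0726],"gripper": 1}
    - {"translation": [0,0,0],"twist": [0,0,0.0726],"gripper": 1}
    - {"translation": [-0.4,-0.4,-0.2],"twist": [0,0,0],"gripper": 1}
    - {"translation": [-0.4,-0.4,-0.2],"twist": [0,0,0],"gripper": 1}
    - {"translation": [-0.4,-0.4,-0.2],"twist": [0,0,0],"gripper": 1}

```text
time: 21.85
eef_pos: [0.536, -0.2677, 0.2441]
eef_rot: [2.079, 2.317, 0.01]
wrist_force: [1.0, -0.7, 0.2]
gripper_width: 0.0853
```

Request:
apply_moves:
  motion:
    - {"translation": [-0.2,-0.2,-0.1],"twist": [0,0,0],"gripper": 1}
    - {"translation": [0,0,0],"twist": [0,0,0],"gripper": 1}
    - {"translation": [0,0,0],"twist": [0,0,0],"gripper": 1}
    - {"translation": [0,0,0],"twist": [0,0,0],"gripper": 1}
    - {"translation": [0,0,0],"twist": [0,0,0],"gripper": 1}
    - {"translation": [0,0,0],"twist": [0,0,0],"gripper": 1}
    - {"translation": [0,0,0],"twist": [0,0,0],"gripper": 1}
    - {"translation": [0,0,0],"twist": [0,0,0],"gripper": 1}
    - {"translation": [0,0,0],"twist": [0,0,0],"gripper": 1}
    - {"translation": [0,0,0],"twist": [0,0,0],"gripper": 1}

```text
time: 23.1
eef_pos: [0.5173, -0.2896, 0.259]
eef_rot: [2.076, 2.313, 0.01]
wrist_force: [-0.1, 0.2, 0.8]
gripper_width: 0.0853
```

```bash
cat > m5.py <<'E'
from h import *
import sys
def bis(c,zmin=.007,zmax=.022,box=(.3,.75,-.55,-.2)):
    P=cloud(c); x,y,z=P[...,0],P[...,1],P[...,2]; hsv=cv2.cvtColor(c['color'],cv2.COLOR_BGR2HSV)
    m=(z>zmin)&(z<zmax)&(x>box[0])&(x<box[1])&(y>box[2])&(y<box[3])
    k,l,s,_=cv2.connectedComponentsWithStats(m.astype(np.uint8))
    for i in range(1,k):
        if s[i,4]<200: continue
        v,u=np.nonzero(l==i); Q=plane(c,np.c_[u,v],(zmin+zmax)/2); (cx,cy),wh,a=cv2.minAreaRect((Q[:,:2]*1000).astype(np.float32))
        rr=Q[:,:2]*1000-[cx,cy]; rad=np.hypot(*rr.T); th=np.arctan2(rr[:,1],rr[:,0]); e=rad>27
        star=np.degrees(np.angle(np.exp(6j*th[e]).sum()))/6
        print(s[i,:5],'ctr',np.round([cx,cy],1),np.round(wh,1),round(a,1),'z',np.round(np.percentile(z[l==i],[50,95]),4),'hsv',np.median(hsv[l==i],0),'star axis',round(star,1),'amp',round(abs(np.exp(6j*th[e]).mean()),2))
if __name__=='__main__':
    to(); c=cap('wrist'); np.save('w5.npy',c,allow_pickle=True); cv2.imwrite('pics/w5.png',c['color']); bis(c)
E
python3 m5.py
```

```text
23.1 [ 0.5173 -0.2896  0.259 ] [2.076 2.313 0.01 ] [-0.71  0.43  1.26  0.01  1.42 -0.82] F [-0.1  0.2  0.8] w 0.0853
yaw now 6.21 tilt [ 0.0296 -0.0177]
[ 225  156   59   59 2414] ctr [ 447.9 -275.4] [60.9 62. ] 77.7 z [0.0116 0.0149] hsv [ 14. 118. 179.] star axis 17.9 amp 0.18
[ 449  157   72   73 2727] ctr [ 704.  -258.2] [80.6 79.7] 29.8 z [0.0135 0.0213] hsv [ 30.  19. 110.] star axis -27.0 amp 0.01
[ 331  193   54   53 2197] ctr [ 565.9 -301. ] [59.8 60.1] 12.9 z [0.0133 0.015 ] hsv [  1. 197. 186.] star axis -11.3 amp 0.01
[ 235  258   48   50 2255] ctr [ 459.8 -389.8] [54.8 61.9] 4.3 z [0.0134 0.015 ] hsv [ 29.  34. 216.] star axis 4.2 amp 0.09
[ 319  277   50   46 1815] ctr [ 562.6 -401.6] [59.6 59.6] 5.6 z [0.0132 0.0149] hsv [178.  79. 215.] star axis 12.5 amp 0.0
```

View pics/w5.png

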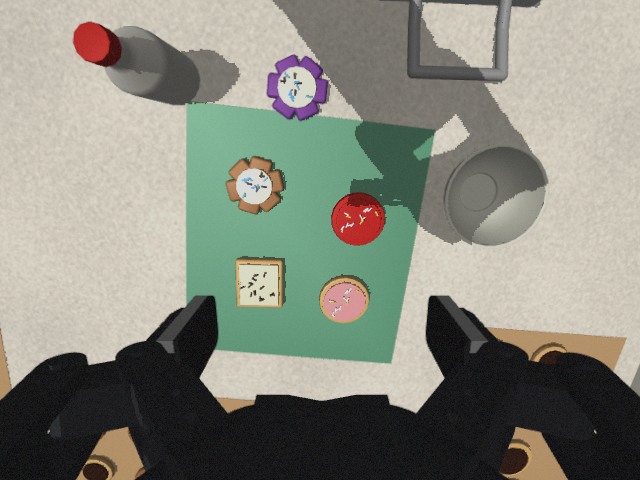

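Wrist view: star at (255,185), square (260,284), pink (344,299), and the decoys red (358,218) and purple (297,87). I take pink first.

```bash
python3 -c "
from h import *
to([.563,-.4045,.06],5.7)"
```

```text
23.15 [ 0.5174 -0.2896  0.259 ] [2.076 2.313 0.01 ] [-0.71  0.43  1.26  0.01  1.42 -0.82] F [-0.   0.  -1.2] w 0.085
twist/120deg [0.0132 0.0099 0.0041]
yaw now 6.21 tilt [ 0.0296 -0.0177]
shift tool axes now (x100mm) [-1.15   0.275  2.023]
shift in turned axes [-1.189  0.34   1.99 ]
```

Request:
apply_moves:
  motion:
    - {"translation": [0,0,0],"twist": [0.0132,0.0099,0.0041],"gripper": 1}
    - {"translation": [0,0,0],"twist": [0,0,0],"gripper": 1}
    - {"translation": [-0.3,0.085,0],"twist": [0,0,0],"gripper": 1}
    - {"translation": [-0.3,0.085,0.3],"twist": [0,0,0],"gripper": 1}
    - {"translation": [-0.3,0.085,0.3],"twist": [0,0,0],"gripper": 1}
    - {"translation": [-0.28,0.08,0.4],"twist": [0,0,0],"gripper": 1}
    - {"translation": [0,0,0.4],"twist": [0,0,0],"gripper": 1}
    - {"translation": [0,0,0.35],"twist": [0,0,0],"gripper": 1}
    - {"translation": [0,0,0.2],"twist": [0,0,0],"gripper": 1}
    - {"translation": [0,0,0],"twist": [0,0,0],"gripper": 1}

```text
time: 24.4
eef_pos: [0.5645, -0.4082, 0.059]
eef_rot: [2.102, 2.325, 0.001]
wrist_force: [-0.0, 0.8, 0.3]
gripper_width: 0.0853
```

```bash
python3 -c "
from h import *
to([.563,-.4045,-.003],5.7)"
```

```text
24.4 [ 0.5645 -0.4082  0.059 ] [2.102e+00 2.325e+00 1.000e-03] [-0.79  0.84  1.09  0.    1.2  -0.9 ] F [-0.   0.8  0.3] w 0.0853
twist/120deg [0.0026 0.0023 0.0006]
yaw now 5.78 tilt [ 0.0059 -0.0042]
shift tool axes now (x100mm) [ 0.041 -0.015  0.62 ]
shift in turned axes [ 0.038 -0.011  0.62 ]
```

Request:
apply_moves:
  motion:
    - {"translation": [0.036,-0.01,0.1],"twist": [0.0026,0.0023,0],"gripper": 1}
    - {"translation": [0,0,0.2],"twist": [0,0,0],"gripper": 1}
    - {"translation": [0,0,0.15],"twist": [0,0,0],"gripper": 1}
    - {"translation": [0,0,0.1],"twist": [0,0,0],"gripper": 1}
    - {"translation": [0,0,0.06],"twist": [0,0,0],"gripper": 1}
    - {"translation": [0,0,0],"twist": [0,0,0],"gripper": -1}
    - {"translation": [0,0,0],"twist": [0,0,0],"gripper": -1}
    - {"translation": [0,0,0],"twist": [0,0,0],"gripper": -1}
    - {"translation": [0,0,0],"twist": [0,0,0],"gripper": -1}
    - {"translation": [0,0,0],"twist": [0,0,0],"gripper": -1}
  newtons: 25

```text
time: 25.65
eef_pos: [0.5645, -0.4057, -0.0023]
eef_rot: [2.103, 2.327, -0.0]
wrist_force: [0.5, -0.4, -0.2]
gripper_width: 0.0605
```

```bash
python3 -c "
from h import *
to([.563,-.4045,-.003],5.7)"
```

```text
25.65 [ 0.5645 -0.4057 -0.0023] [ 2.103  2.327 -0.   ] [-0.79  0.92  1.13  0.    1.09 -0.89] F [ 0.5 -0.4 -0.2] w 0.0605
twist/120deg [0.0017 0.0021 0.0008]
yaw now 5.79 tilt [ 0.004 -0.004]
shift tool axes now (x100mm) [ 0.014 -0.014  0.006]
shift in turned axes [ 0.014 -0.014  0.007]
```

Request:
apply_moves:
  motion:
    - {"translation": [0,0,-0.1],"twist": [0,0,0],"gripper": -1}
    - {"translation": [0,0,-0.3],"twist": [0,0,0],"gripper": -1}
    - {"translation": [0,0,-0.4],"twist": [0,0,0],"gripper": -1}
    - {"translation": [0,0,-0.3],"twist": [0.002,0.002,0],"gripper": -1}
    - {"translation": [0.2,0.04,0],"twist": [0,0,0],"gripper": -1}
    - {"translation": [0.4,0.08,0],"twist": [0,0,0],"gripper": -1}
    - {"translation": [0.42,0.086,0],"twist": [0,0,0],"gripper": -1}
    - {"translation": [0.42,0.086,0],"twist": [0,0,0],"gripper": -1}
    - {"translation": [0.42,0.086,0],"twist": [0,0,0],"gripper": -1}
    - {"translation": [0.42,0.086,0],"twist": [0,0,0],"gripper": -1}

```text
time: 26.9
eef_pos: [0.5882, -0.1706, 0.1183]
eef_rot: [2.106, 2.32, 0.0]
wrist_force: [0.5, 0.8, -0.6]
gripper_width: 0.0605
```

Request:
apply_moves:
  motion:
    - {"translation": [0.42,0.086,0],"twist": [0,0,0],"gripper": -1}
    - {"translation": [0.42,0.086,0],"twist": [0,0,0],"gripper": -1}
    - {"translation": [0.42,0.086,0],"twist": [0,0,0],"gripper": -1}
    - {"translation": [0.42,0.086,0],"twist": [0,0,0],"gripper": -1}
    - {"translation": [0.42,0.086,0],"twist": [0,0,0],"gripper": -1}
    - {"translation": [0.42,0.086,0],"twist": [0,0,0],"gripper": -1}
    - {"translation": [0.2,0.04,0],"twist": [0,0,0],"gripper": -1}
    - {"translation": [0,0,0],"twist": [0,0,0],"gripper": -1}
    - {"translation": [0,0,0],"twist": [0,0,0],"gripper": -1}
    - {"translation": [0,0,0],"twist": [0,0,0],"gripper": -1}

```text
time: 28.15
eef_pos: [0.6188, 0.1141, 0.1239]
eef_rot: [2.1, 2.315, 0.007]
wrist_force: [-0.1, 0.5, 0.2]
gripper_width: 0.0611
```

```bash
python3 -c "
from h import *
to([.6181,.1154,.0015],5.7)
c=cap('wrist'); np.save('w6.npy',c,allow_pickle=True); cv2.imwrite('pics/w6.png',c['color'])"
```

```text
28.15 [0.6188 0.1141 0.1239] [2.1   2.315 0.007] [-0.    0.63  1.31 -0.01  1.19 -0.09] F [-0.1  0.5  0.2] w 0.0611
twist/120deg [ 0.0066  0.0043 -0.0012]
yaw now 5.56 tilt [ 0.0147 -0.0076]
shift tool axes now (x100mm) [ 0.025 -0.022  1.224]
shift in turned axes [ 0.014 -0.005  1.224]
```

View pics/w6.png

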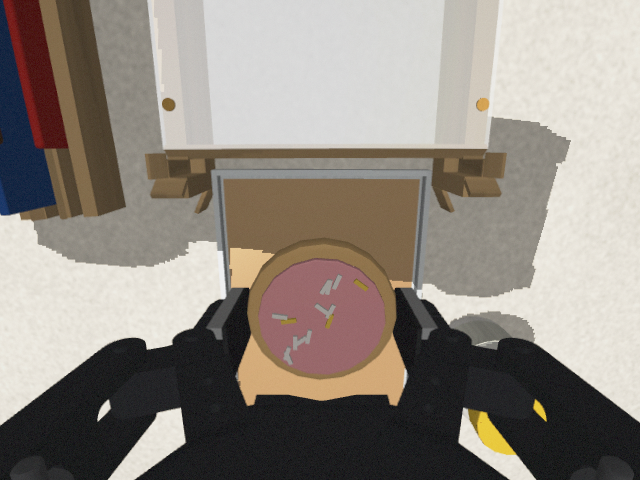

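Pink is held flat (323,310), centred over the tray, and the jar (510,420) is clear. Lowering it.

Request:
apply_moves:
  motion:
    - {"translation": [0.014,-0.005,0],"twist": [0.0066,0.0043,-0.001],"gripper": -1}
    - {"translation": [0,0,0.3],"twist": [0,0,0],"gripper": -1}
    - {"translation": [0,0,0.35],"twist": [0,0,0],"gripper": -1}
    - {"translation": [0,0,0.3],"twist": [0,0,0],"gripper": -1}
    - {"translation": [0,0,0.15],"twist": [0,0,0],"gripper": -1}
    - {"translation": [0,0,0.07],"twist": [0,0,0],"gripper": -1}
    - {"translation": [0,0,0.03],"twist": [0,0,0],"gripper": -1}
    - {"translation": [0,0,0],"twist": [0,0,0],"gripper": -1}
    - {"translation": [0,0,0],"twist": [0,0,0],"gripper": -1}
    - {"translation": [0,0,0],"twist": [0,0,0],"gripper": -1}

```text
time: 29.45
eef_pos: [0.6211, 0.1128, 0.0046]
eef_rot: [2.111, 2.323, 0.006]
wrist_force: [-0.3, 0.3, -1.0]
gripper_width: 0.0609
```

```bash
python3 -c "
from h import *
to([.6181,.1154,.0015],5.7)"
```

```text
29.45 [0.6211 0.1128 0.0046] [2.111 2.323 0.006] [-0.01  0.78  1.37  0.    0.98 -0.1 ] F [-0.3  0.3 -1. ] w 0.0609
twist/120deg [ 0.0022 -0.0004 -0.0018]
yaw now 5.49 tilt [0.0046 0.0014]
shift tool axes now (x100mm) [ 0.029 -0.027  0.03 ]
shift in turned axes [ 0.029 -0.027  0.031]
```

Down 2.5 mm more, open, and rise. Then travel back toward the square at (0.460, −0.3925).

Request:
apply_moves:
  motion:
    - {"translation": [0,0,0.025],"twist": [0,0,0],"gripper": -1}
    - {"translation": [0,0,0],"twist": [0,0,0],"gripper": -1}
    - {"translation": [0,0,0],"twist": [0,0,0],"gripper": 1}
    - {"translation": [0,0,0],"twist": [0,0,0],"gripper": 1}
    - {"translation": [0,0,0],"twist": [0,0,0],"gripper": 1}
    - {"translation": [0,0,-0.1],"twist": [0,0,0],"gripper": 1}
    - {"translation": [0,0,-0.3],"twist": [0,0,0],"gripper": 1}
    - {"translation": [0,0,-0.4],"twist": [0,0,0],"gripper": 1}
    - {"translation": [0,0,-0.3],"twist": [0,0,0],"gripper": 1}
    - {"translation": [0,0,0],"twist": [0.003,0,0],"gripper": 1}

```text
time: 30.7
eef_pos: [0.621, 0.1127, 0.1185]
eef_rot: [2.112, 2.325, 0.002]
wrist_force: [-0.2, 0.1, -0.2]
gripper_width: 0.0855
```

Request:
apply_moves:
  motion:
    - {"translation": [-0.2,-0.09,0],"twist": [0,0,0],"gripper": 1}
    - {"translation": [-0.42,-0.18,0],"twist": [0,0,0],"gripper": 1}
    - {"translation": [-0.42,-0.18,0],"twist": [0,0,0],"gripper": 1}
    - {"translation": [-0.42,-0.18,0],"twist": [0,0,0],"gripper": 1}
    - {"translation": [-0.42,-0.18,0],"twist": [0,0,0],"gripper": 1}
    - {"translation": [-0.42,-0.18,0],"twist": [0,0,0],"gripper": 1}
    - {"translation": [-0.42,-0.18,0],"twist": [0,0,0],"gripper": 1}
    - {"translation": [-0.42,-0.18,0],"twist": [0,0,0],"gripper": 1}
    - {"translation": [-0.42,-0.18,0],"twist": [0,0,0],"gripper": 1}
    - {"translation": [-0.42,-0.18,0],"twist": [0,0,0],"gripper": 1}

```text
time: 31.95
eef_pos: [0.4738, -0.3158, 0.1082]
eef_rot: [-2.102, -2.313, 0.008]
wrist_force: [0.9, -0.2, 0.4]
gripper_width: 0.0858
```

Request:
apply_moves:
  motion:
    - {"translation": [-0.42,-0.18,0],"twist": [0,0,0],"gripper": 1}
    - {"translation": [-0.2,-0.09,0],"twist": [0,0,0],"gripper": 1}
    - {"translation": [0,0,0],"twist": [0,0,0],"gripper": 1}
    - {"translation": [0,0,0],"twist": [0,0,0],"gripper": 1}
    - {"translation": [0,0,0],"twist": [0,0,0],"gripper": 1}
    - {"translation": [0,0,0],"twist": [0,0,0],"gripper": 1}
    - {"translation": [0,0,0],"twist": [0,0,0],"gripper": 1}
    - {"translation": [0,0,0],"twist": [0,0,0],"gripper": 1}
    - {"translation": [0,0,0],"twist": [0,0,0],"gripper": 1}
    - {"translation": [0,0,0],"twist": [0,0,0],"gripper": 1}

```text
time: 33.2
eef_pos: [0.4488, -0.3806, 0.1048]
eef_rot: [-2.098, -2.307, 0.007]
wrist_force: [-0.0, -0.1, 1.1]
gripper_width: 0.0853
```

```bash
cat > m6.py <<'E'
from h import *
from m5 import bis
to([.46,-.3925,-.003],4.4)
a=cap('scene'); b=cap('side'); np.save('sc3.npy',a,allow_pickle=True)
for c in (a,b): print('--'); bis(c,.008,.022,(.35,.62,-.47,-.12))
print('tray'); bis(a,.011,.024,(.55,.70,-.06,.16)); bis(b,.011,.024,(.55,.70,-.06,.16))
cv2.imwrite('pics/s4.png',a['color'][130:430,80:480])
E
python3 m6.py
```

```text
33.2 [ 0.4488 -0.3806  0.1048] [-2.098 -2.307  0.007] [-0.9   0.58  1.44 -0.01  1.14 -0.99] F [-0.  -0.1  1.1] w 0.0853
twist/120deg [-0.009  -0.0068  0.0084]
yaw now 5.42 tilt [-0.02    0.0125]
shift tool axes now (x100mm) [-0.145  0.12   1.074]
shift in turned axes [-0.128  0.102  1.078]
--
[241 254  28  24 430] ctr [ 488.4 -175. ] [59.8 60.6] 26.3 z [0.0118 0.0165] hsv [138.  46.  73.] star axis 0.0 amp 0.16
[191 263  28  24 446] ctr [ 451.9 -279.8] [59.4 61.3] 65.0 z [0.0124 0.0163] hsv [ 20.  58. 137.] star axis 23.8 amp 0.22
[141 287  37  32 603] ctr [ 464.1 -394.8] [58.3 61.6] 4.2 z [0.013  0.0167] hsv [ 24.  42. 141.] star axis 5.7 amp 0.08
[204 307  29  26 568] ctr [ 569.9 -306.1] [59.  59.8] 57.7 z [0.0129 0.0167] hsv [  1. 208.  83.] star axis 9.8 amp 0.06
--
[321 303  31  25 503] ctr [ 481.3 -177.9] [61.1 63.7] 1.0 z [0.0122 0.0165] hsv [140.  48.  79.] star axis -2.1 amp 0.15
[396 329  28  20 235] ctr [ 561. -319.] [42.2 59.7] 67.3 z [0.0127 0.0173] hsv [  2. 178.  90.] star axis 1.8 amp 0.23
[337 342  28  27 510] ctr [ 439.8 -277.2] [63.9 49.7] 64.6 z [0.0133 0.0173] hsv [ 16.  71. 138.] star axis -25.1 amp 0.14
[376 375  43  38 830] ctr [ 456.5 -397.9] [57.9 61.3] 4.3 z [0.014  0.0175] hsv [ 18.   52.5 168. ] star axis -2.1 amp 0.07
tray
[381 239  27  22 415] ctr [624.3 107.6] [60.1 56.6] 2.5 z [0.0155 0.0196] hsv [ 19.  70. 166.] star axis 0.1 amp 0.11
```

View pics/s4.png

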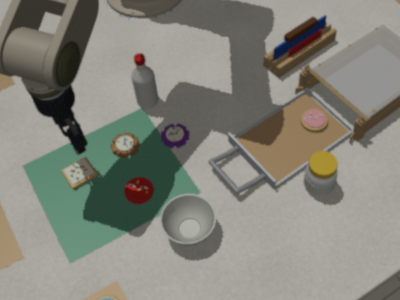

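Pink lies on the tray at (314,118). The square (78,174) and star (125,145) are unmoved. I go down on the square.

Request:
apply_moves:
  motion:
    - {"translation": [-0.06,0.05,0],"twist": [-0.009,-0.0068,0.0084],"gripper": 1}
    - {"translation": [-0.065,0.05,0],"twist": [0,0,0],"gripper": 1}
    - {"translation": [0,0,0.2],"twist": [0,0,0],"gripper": 1}
    - {"translation": [0,0,0.25],"twist": [0,0,0],"gripper": 1}
    - {"translation": [0,0,0.1],"twist": [0,0,0],"gripper": 1}
    - {"translation": [0,0,0],"twist": [0,0,0],"gripper": 1}
    - {"translation": [0,0,0],"twist": [0,0,0],"gripper": 1}
    - {"translation": [0,0,0],"twist": [0,0,0],"gripper": 1}
    - {"translation": [0,0,0],"twist": [0,0,0],"gripper": 1}
    - {"translation": [0,0,0],"twist": [0,0,0],"gripper": 1}

```text
time: 34.55
eef_pos: [0.4628, -0.3961, 0.0514]
eef_rot: [2.131, 2.297, -0.001]
wrist_force: [0.2, 0.1, 0.5]
gripper_width: 0.0854
```

```bash
python3 -c "
from h import *
to([.46,-.3925,-.003],4.4)"
```

```text
34.55 [ 0.4628 -0.3961  0.0514] [ 2.131e+00  2.297e+00 -1.000e-03] [-0.9   0.68  1.43  0.    1.02 -0.98] F [0.2 0.1 0.5] w 0.0854
twist/120deg [ 0.0025  0.0032 -0.0009]
yaw now 4.29 tilt [ 0.0058 -0.0062]
shift tool axes now (x100mm) [ 0.041 -0.028  0.543]
shift in turned axes [ 0.038 -0.025  0.544]
```

Then grip, lift, and travel to the middle tray spot (0.625, 0.0457) with a yaw change of about +1.3°.

Request:
apply_moves:
  motion:
    - {"translation": [0.036,-0.025,0.1],"twist": [0.0025,0.0032,0],"gripper": 1}
    - {"translation": [0,0,0.15],"twist": [0,0,0],"gripper": 1}
    - {"translation": [0,0,0.15],"twist": [0,0,0],"gripper": 1}
    - {"translation": [0,0,0.09],"twist": [0,0,0],"gripper": 1}
    - {"translation": [0,0,0.05],"twist": [0,0,0],"gripper": 1}
    - {"translation": [0,0,0],"twist": [0,0,0],"gripper": -1}
    - {"translation": [0,0,0],"twist": [0,0,0],"gripper": -1}
    - {"translation": [0,0,0],"twist": [0,0,0],"gripper": -1}
    - {"translation": [0,0,0],"twist": [0,0,0],"gripper": -1}
    - {"translation": [0,0,0],"twist": [0,0,0],"gripper": -1}

```text
time: 35.8
eef_pos: [0.4615, -0.3945, -0.0024]
eef_rot: [2.132, 2.299, -0.002]
wrist_force: [-0.2, 0.4, -1.0]
gripper_width: 0.055
```

```bash
python3 -c "
from h import *
to([.6251,.0457,-.003],5.7)"
```

```text
35.8 [ 0.4615 -0.3945 -0.0024] [ 2.132e+00  2.299e+00 -2.000e-03] [-0.9   0.75  1.46 -0.    0.92 -0.97] F [-0.2  0.4 -1. ] w 0.055
twist/120deg [ 0.0016  0.0025 -0.0117]
yaw now 4.3 tilt [ 0.0037 -0.0049]
shift tool axes now (x100mm) [ 4.267  1.962 -0.01 ]
shift in turned axes [4.218 2.065 0.006]
```

Request:
apply_moves:
  motion:
    - {"translation": [0,0,-0.1],"twist": [0,0,-0.0113],"gripper": -1}
    - {"translation": [0,0,-0.3],"twist": [0,0,0],"gripper": -1}
    - {"translation": [0,0,-0.4],"twist": [0,0,0],"gripper": -1}
    - {"translation": [0,0,-0.3],"twist": [0,0,0],"gripper": -1}
    - {"translation": [0.2,0.1,0],"twist": [0,0,0],"gripper": -1}
    - {"translation": [0.4,0.19,0],"twist": [0,0,0],"gripper": -1}
    - {"translation": [0.4,0.19,0],"twist": [0,0,0],"gripper": -1}
    - {"translation": [0.4,0.19,0],"twist": [0,0,0],"gripper": -1}
    - {"translation": [0.4,0.19,0],"twist": [0,0,0],"gripper": -1}
    - {"translation": [0.4,0.2,0],"twist": [0,0,0],"gripper": -1}

```text
time: 37.05
eef_pos: [0.5433, -0.1517, 0.1065]
eef_rot: [-2.1, -2.332, 0.002]
wrist_force: [1.0, -0.9, -0.5]
gripper_width: 0.0552
```

Request:
apply_moves:
  motion:
    - {"translation": [0.4,0.2,0],"twist": [0,0,0],"gripper": -1}
    - {"translation": [0.4,0.2,0],"twist": [0,0,0],"gripper": -1}
    - {"translation": [0.4,0.2,0],"twist": [0,0,0],"gripper": -1}
    - {"translation": [0.4,0.2,0],"twist": [0,0,0],"gripper": -1}
    - {"translation": [0.2,0.1,0],"twist": [0,0,0],"gripper": -1}
    - {"translation": [0,0,0],"twist": [0,0,0],"gripper": -1}
    - {"translation": [0,0,0],"twist": [0,0,0],"gripper": -1}
    - {"translation": [0,0,0],"twist": [0,0,0],"gripper": -1}
    - {"translation": [0,0,0],"twist": [0,0,0],"gripper": -1}
    - {"translation": [0,0,0],"twist": [0,0,0],"gripper": -1}

```text
time: 38.3
eef_pos: [0.6085, 0.0528, 0.098]
eef_rot: [-2.08, -2.332, 0.012]
wrist_force: [-0.4, -0.4, 0.2]
gripper_width: 0.0554
```

Run:
```python
from h import *
to([.6251,.044,.0015],5.7)
c=cap('wrist'); np.save('w7.npy',c,allow_pickle=True); cv2.imwrite('pics/w7.png',c['color'])
P=cloud(c); z=P[...,2]; hsv=cv2.cvtColor(c['color'],cv2.COLOR_BGR2HSV)
m=((hsv[...,0]>165)|(hsv[...,0]<6))&(hsv[...,1]>40)&(z>.01)&(z<.025)&(P[...,1]>.05)
k,l,s,_=cv2.connectedComponentsWithStats(m.astype(np.uint8)); i=1+np.argmax(s[1:,4]); v,u=np.nonzero(l==i); Q=plane(c,np.c_[u,v],.017)
print(cv2.minEnclosingCircle((Q[:,:2]*1000).astype(np.float32)),np.nanmedian(z[l==i]))
```

```text
38.3 [0.6085 0.0528 0.098 ] [-2.08  -2.332  0.012] [-0.11  0.63  1.37  0.    1.16 -0.22] F [-0.4 -0.4  0.2] w 0.0554
twist/120deg [-0.0083 -0.0035  0.0069]
yaw now 6.54 tilt [-0.018   0.0054]
shift tool axes now (x100mm) [-0.113  0.172  0.962]
shift in turned axes [-0.104  0.156  0.965]
((620.4766845703125, 113.36813354492188), 25.044681549072266) 0.016783827991185205
```

View pics/w7.png

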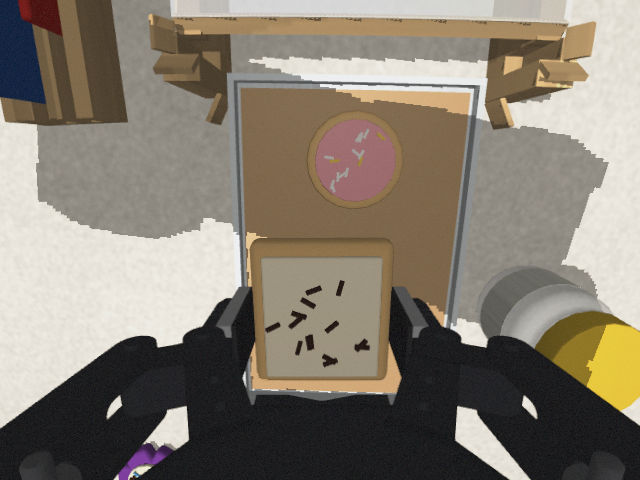

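Pink lies flat in the tray at (355,160), and the wrist camera gives its centre within 1 mm of the release point. The square is held at (322,315).

Request:
apply_moves:
  motion:
    - {"translation": [-0.05,0.075,0],"twist": [-0.0083,-0.0035,0.0069],"gripper": -1}
    - {"translation": [-0.05,0.075,0],"twist": [0,0,0],"gripper": -1}
    - {"translation": [0,0,0],"twist": [0,0,0],"gripper": -1}
    - {"translation": [0,0,0.2],"twist": [0,0,0],"gripper": -1}
    - {"translation": [0,0,0.3],"twist": [0,0,0],"gripper": -1}
    - {"translation": [0,0,0.25],"twist": [0,0,0],"gripper": -1}
    - {"translation": [0,0,0.1],"twist": [0,0,0],"gripper": -1}
    - {"translation": [0,0,0.05],"twist": [0,0,0],"gripper": -1}
    - {"translation": [0,0,0],"twist": [0,0,0],"gripper": -1}
    - {"translation": [0,0,0],"twist": [0,0,0],"gripper": -1}

```text
time: 39.6
eef_pos: [0.628, 0.0431, 0.0078]
eef_rot: [2.106, 2.324, 0.005]
wrist_force: [-0.1, -0.8, -0.6]
gripper_width: 0.0556
```

```bash
python3 -c "
from h import *
to([.6251,.044,.0015],5.7)"
```

```text
39.6 [0.628  0.0431 0.0078] [2.106 2.324 0.005] [-0.12  0.77  1.38 -0.    0.98 -0.22] F [-0.1 -0.8 -0.6] w 0.0556
twist/120deg [ 0.003   0.0008 -0.0007]
yaw now 5.62 tilt [ 0.0063 -0.001 ]
shift tool axes now (x100mm) [ 0.012 -0.028  0.063]
shift in turned axes [ 0.012 -0.028  0.063]
```

Request:
apply_moves:
  motion:
    - {"translation": [0,-0.02,0.03],"twist": [0.003,0,0],"gripper": -1}
    - {"translation": [0,0,0.03],"twist": [0,0,0],"gripper": -1}
    - {"translation": [0,0,0],"twist": [0,0,0],"gripper": 1}
    - {"translation": [0,0,0],"twist": [0,0,0],"gripper": 1}
    - {"translation": [0,0,0],"twist": [0,0,0],"gripper": 1}
    - {"translation": [0,0,0],"twist": [0,0,0],"gripper": 1}
    - {"translation": [0,0,-0.2],"twist": [0,0,0],"gripper": 1}
    - {"translation": [0,0,-0.4],"twist": [0,0,0],"gripper": 1}
    - {"translation": [0,0,-0.4],"twist": [0,0,0],"gripper": 1}
    - {"translation": [0,0,-0.4],"twist": [0,0,0],"gripper": 1}

```text
time: 40.85
eef_pos: [0.6254, 0.0432, 0.1486]
eef_rot: [2.11, 2.327, -0.003]
wrist_force: [0.2, -0.4, 0.4]
gripper_width: 0.0854
```

Request:
apply_moves:
  motion:
    - {"translation": [-0.2,-0.15,0],"twist": [0,0,-0.01],"gripper": 1}
    - {"translation": [-0.4,-0.27,0],"twist": [0,0,-0.01],"gripper": 1}
    - {"translation": [-0.4,-0.27,0],"twist": [0,0,-0.01],"gripper": 1}
    - {"translation": [-0.4,-0.27,0],"twist": [0,0,-0.01],"gripper": 1}
    - {"translation": [-0.4,-0.27,0],"twist": [0,0,-0.01],"gripper": 1}
    - {"translation": [-0.4,-0.27,0],"twist": [0,0,-0.01],"gripper": 1}
    - {"translation": [-0.4,-0.25,0],"twist": [0,0,-0.01],"gripper": 1}
    - {"translation": [-0.4,-0.2,0],"twist": [0,0,-0.01],"gripper": 1}
    - {"translation": [-0.2,-0.1,0],"twist": [0,0,-0.01],"gripper": 1}
    - {"translation": [0,0,0],"twist": [0,0,0],"gripper": 1}

```text
time: 42.1
eef_pos: [0.481, -0.3191, 0.1692]
eef_rot: [1.856, 2.502, 0.006]
wrist_force: [-0.4, 0.6, 0.1]
gripper_width: 0.0854
```

Request:
apply_moves:
  motion:
    - {"translation": [0,0,0],"twist": [0,0,0],"gripper": 1}
    - {"translation": [0,0,0],"twist": [0,0,0],"gripper": 1}
    - {"translation": [0,0,0],"twist": [0,0,0],"gripper": 1}
    - {"translation": [0,0,0],"twist": [0,0,0],"gripper": 1}
    - {"translation": [0,0,0],"twist": [0,0,0],"gripper": 1}
    - {"translation": [0,0,0],"twist": [0,0,0],"gripper": 1}
    - {"translation": [0,0,0],"twist": [0,0,0],"gripper": 1}
    - {"translation": [0,0,0],"twist": [0,0,0],"gripper": 1}
    - {"translation": [0,0,0],"twist": [0,0,0],"gripper": 1}
    - {"translation": [0,0,0],"twist": [0,0,0],"gripper": 1}

```text
time: 43.35
eef_pos: [0.482, -0.3161, 0.1706]
eef_rot: [1.853, 2.504, 0.007]
wrist_force: [0.8, -1.0, 0.7]
gripper_width: 0.0857
```

Run:
```python
from h import *
from m5 import bis
to([.448,-.2765,-.003],17.9)
c=cap('wrist'); np.save('w8.npy',c,allow_pickle=True); cv2.imwrite('pics/w8.png',c['color'])
bis(c,.006,.018,(.39,.52,-.34,-.21))
bis(c,.008,.018,(.39,.52,-.34,-.21))
```

```text
43.35 [ 0.482  -0.3161  0.1706] [1.853 2.504 0.007] [-0.79  0.46  1.45  0.01  1.21 -1.09] F [ 0.8 -1.   0.7] w 0.0857
twist/120deg [ 0.0092  0.0091 -0.0075]
yaw now 17.02 tilt [ 0.0241 -0.0125]
shift tool axes now (x100mm) [ 0.511 -0.243  1.722]
shift in turned axes [ 0.481 -0.202  1.736]
[ 256  127   74   77 4171] ctr [ 447. -276.] [60.9 62.5] 17.4 z [0.0115 0.0149] hsv [ 14. 121. 192.] star axis 18.3 amp 0.19
[ 256  128   74   76 4114] ctr [ 447.2 -276.2] [60.5 61.5] 17.4 z [0.0115 0.0149] hsv [ 14. 122. 192.] star axis 18.2 amp 0.2
```

View pics/w8.png

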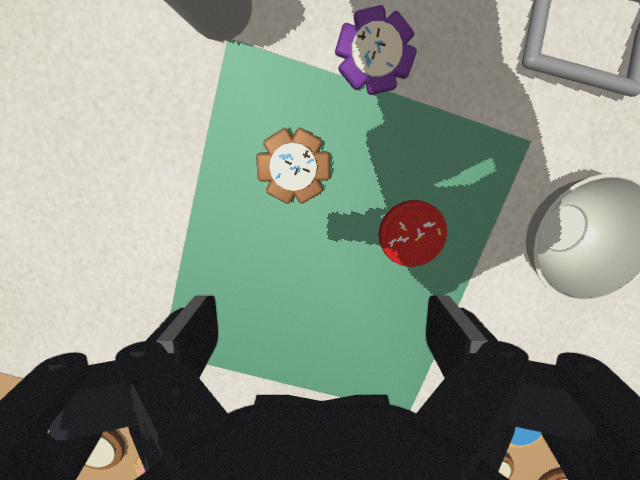

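The star at (294,166) has tips left and right, so it already lines up with the jaws. Approaching it.

Request:
apply_moves:
  motion:
    - {"translation": [0,0,0],"twist": [0.0092,0.0091,-0.0075],"gripper": 1}
    - {"translation": [0.16,-0.07,0],"twist": [0,0,0],"gripper": 1}
    - {"translation": [0.16,-0.07,0],"twist": [0,0,0],"gripper": 1}
    - {"translation": [0.14,-0.06,0.1],"twist": [0,0,0],"gripper": 1}
    - {"translation": [0,0,0.35],"twist": [0,0,0],"gripper": 1}
    - {"translation": [0,0,0.4],"twist": [0,0,0],"gripper": 1}
    - {"translation": [0,0,0.3],"twist": [0,0,0],"gripper": 1}
    - {"translation": [0,0,0],"twist": [0,0,0],"gripper": 1}
    - {"translation": [0,0,0],"twist": [0,0,0],"gripper": 1}
    - {"translation": [0,0,0],"twist": [0,0,0],"gripper": 1}

```text
time: 44.65
eef_pos: [0.4494, -0.2791, 0.0559]
eef_rot: [-1.84, -2.544, 0.004]
wrist_force: [0.3, -0.1, 0.4]
gripper_width: 0.0855
```

```bash
python3 -c "
from h import *
to([.4472,-.2762,-.003],18)"
```

```text
44.65 [ 0.4494 -0.2791  0.0559] [-1.84  -2.544  0.004] [-0.78  0.53  1.68 -0.    0.93 -1.09] F [ 0.3 -0.1  0.4] w 0.0855
twist/120deg [-0.0016 -0.0002  0.0021]
yaw now 18.26 tilt [-0.0033 -0.0007]
shift tool axes now (x100mm) [ 0.034 -0.009  0.589]
shift in turned axes [ 0.035 -0.012  0.589]
```

Request:
apply_moves:
  motion:
    - {"translation": [0.034,-0.01,0.1],"twist": [-0.0016,0,0.002],"gripper": 1}
    - {"translation": [0,0,0.2],"twist": [0,0,0],"gripper": 1}
    - {"translation": [0,0,0.15],"twist": [0,0,0],"gripper": 1}
    - {"translation": [0,0,0.09],"twist": [0,0,0],"gripper": 1}
    - {"translation": [0,0,0.04],"twist": [0,0,0],"gripper": 1}
    - {"translation": [0,0,0],"twist": [0,0,0],"gripper": -1}
    - {"translation": [0,0,0],"twist": [0,0,0],"gripper": -1}
    - {"translation": [0,0,0],"twist": [0,0,0],"gripper": -1}
    - {"translation": [0,0,0],"twist": [0,0,0],"gripper": -1}
    - {"translation": [0,0,0],"twist": [0,0,0],"gripper": -1}

```text
time: 45.9
eef_pos: [0.4484, -0.277, -0.002]
eef_rot: [1.843, 2.537, -0.0]
wrist_force: [0.4, 0.4, -0.9]
gripper_width: 0.0614
```

```bash
python3 -c "
from h import *
to([.632,-.024,.12],5.7)"
```

```text
45.9 [ 0.4484 -0.277  -0.002 ] [ 1.843  2.537 -0.   ] [-0.78  0.62  1.72  0.    0.79 -1.09] F [ 0.4  0.4 -0.9] w 0.0614
twist/120deg [0.0017 0.002  0.1025]
yaw now 18.0 tilt [ 0.0042 -0.0034]
shift tool axes now (x100mm) [ 1.833  2.531 -1.221]
shift in turned axes [ 2.335  2.078 -1.22 ]
```

Request:
apply_moves:
  motion:
    - {"translation": [0,0,-0.1],"twist": [0,0,0],"gripper": -1}
    - {"translation": [0,0,-0.3],"twist": [0,0,0],"gripper": -1}
    - {"translation": [0,0,-0.4],"twist": [0,0,0.05],"gripper": -1}
    - {"translation": [0,0,-0.3],"twist": [0,0,0.05],"gripper": -1}
    - {"translation": [0.15,0.13,0],"twist": [0,0,0],"gripper": -1}
    - {"translation": [0.3,0.26,0],"twist": [0,0,0],"gripper": -1}
    - {"translation": [0.35,0.3,0],"twist": [0,0,0],"gripper": -1}
    - {"translation": [0.35,0.3,0],"twist": [0,0,0],"gripper": -1}
    - {"translation": [0.35,0.3,0],"twist": [0,0,0],"gripper": -1}
    - {"translation": [0.35,0.3,0],"twist": [0,0,0],"gripper": -1}

```text
time: 47.15
eef_pos: [0.592, -0.0741, 0.119]
eef_rot: [2.109, 2.312, 0.002]
wrist_force: [-0.6, -1.3, 0.1]
gripper_width: 0.0612
```

Request:
apply_moves:
  motion:
    - {"translation": [0.3,0.3,0],"twist": [0,0,0],"gripper": -1}
    - {"translation": [0.15,0.15,0],"twist": [0,0,0],"gripper": -1}
    - {"translation": [0,0,0],"twist": [0,0,0],"gripper": -1}
    - {"translation": [0,0,0],"twist": [0,0,0],"gripper": -1}
    - {"translation": [0,0,0],"twist": [0,0,0],"gripper": -1}
    - {"translation": [0,0,0],"twist": [0,0,0],"gripper": -1}
    - {"translation": [0,0,0],"twist": [0,0,0],"gripper": -1}
    - {"translation": [0,0,0],"twist": [0,0,0],"gripper": -1}
    - {"translation": [0,0,0],"twist": [0,0,0],"gripper": -1}
    - {"translation": [0,0,0],"twist": [0,0,0],"gripper": -1}

```text
time: 48.4
eef_pos: [0.6333, -0.0233, 0.1218]
eef_rot: [2.107, 2.312, 0.003]
wrist_force: [1.0, 0.8, -1.1]
gripper_width: 0.0613
```

Run:
```python
from h import *
to([.632,-.026,.002],5.7)
c=cap('wrist'); np.save('w9.npy',c,allow_pickle=True); cv2.imwrite('pics/w9.png',c['color'])
P=cloud(c); 
for n,m in (('tray biscuits',(P[...,2]>.010)&(P[...,2]<.024)&(abs(P[...,0]-.625)<.06)&(P[...,1]>.01)&(P[...,1]<.15)),):
    k,l,s,_=cv2.connectedComponentsWithStats(m.astype(np.uint8))
    for i in range(1,k):
        if s[i,4]<300: continue
        v,u=np.nonzero(l==i); Q=plane(c,np.c_[u,v],.017); print(n,s[i],cv2.minAreaRect((Q[:,:2]*1000).astype(np.float32)),np.nanpercentile(P[l==i][:,2],[5,50,95]))
```

```text
48.4 [ 0.6333 -0.0233  0.1218] [2.107 2.312 0.003] [-0.22  0.64  1.29 -0.01  1.2  -0.31] F [ 1.   0.8 -1.1] w 0.0613
twist/120deg [ 0.005   0.0044 -0.0032]
yaw now 5.32 tilt [ 0.0114 -0.0082]
shift tool axes now (x100mm) [-0.014 -0.028  1.197]
shift in turned axes [-0.025 -0.016  1.198]
tray biscuits [ 274    0   94   85 6713] ((621.0613403320312, 106.19596862792969), (58.96763229370117, 48.87069320678711), 5.548388957977295) [0.01265162 0.01661059 0.0182044 ]
tray biscuits [ 277   98   83   92 7370] ((625.4677734375, 43.40693283081055), (54.949459075927734, 60.02056121826172), 5.601205825805664) [0.01242682 0.01645002 0.01796577]
```

View pics/w9.png

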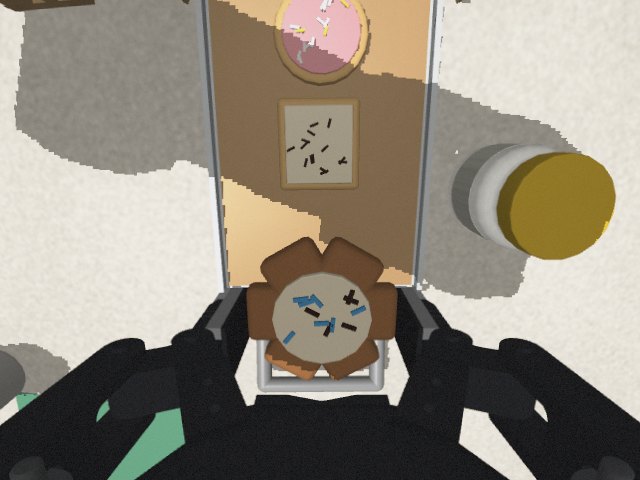

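Pink and the square lie side by side in the tray and the star is held at (322,315). I'll check the front wall position before lowering.

Run:
```python
from h import *
c=np.load('w9.npy',allow_pickle=True).item(); P=cloud(c)
print(np.round(pts(c,[(222,280),(225,288),(225,291),(420,285),(300,370),(320,380),(265,350)]),4))
m=(P[...,2]>.027)&(P[...,2]<.037)&(abs(P[...,0]-.635)<.1)&(P[...,1]<-.03)&(P[...,1]>-.1)
print(m.sum(), np.round(np.percentile(P[m][:,1],[1,50,99]),4) if m.any() else '')
```

```text
[[ 0.5609 -0.0629  0.0123]
 [ 0.5617 -0.0723  0.0058]
 [ 0.5624 -0.0735  0.0086]
 [ 0.7135 -0.0536  0.0118]
 [ 0.6259 -0.0489  0.1352]
 [ 0.6429 -0.1342  0.0277]
 [ 0.61   -0.044   0.1299]]
1 [-0.074 -0.074 -0.074]
```

Request:
apply_moves:
  motion:
    - {"translation": [-0.015,-0.016,0],"twist": [0.005,0.0044,-0.003],"gripper": -1}
    - {"translation": [0,0,0.2],"twist": [0,0,0],"gripper": -1}
    - {"translation": [0,0,0.35],"twist": [0,0,0],"gripper": -1}
    - {"translation": [0,0,0.3],"twist": [0,0,0],"gripper": -1}
    - {"translation": [0,0,0.15],"twist": [0,0,0],"gripper": -1}
    - {"translation": [0,0,0.07],"twist": [0,0,0],"gripper": -1}
    - {"translation": [0,0,0.04],"twist": [0,0,0],"gripper": -1}
    - {"translation": [0,0,0],"twist": [0,0,0],"gripper": -1}
    - {"translation": [0,0,0],"twist": [0,0,0],"gripper": -1}
    - {"translation": [0,0,0],"twist": [0,0,0],"gripper": -1}

```text
time: 49.7
eef_pos: [0.6341, -0.0261, 0.0115]
eef_rot: [2.105, 2.327, 0.005]
wrist_force: [-0.4, 0.9, -0.4]
gripper_width: 0.0613
```

```bash
python3 -c "
from h import *
to([.632,-.025,.002],5.7)"
```

```text
49.7 [ 0.6341 -0.0261  0.0115] [2.105 2.327 0.005] [-0.23  0.78  1.36  0.    1.   -0.33] F [-0.4  0.9 -0.4] w 0.0613
twist/120deg [0.0023 0.0002 0.0005]
yaw now 5.76 tilt [0.0049 0.0001]
shift tool axes now (x100mm) [ 0.013 -0.021  0.095]
shift in turned axes [ 0.013 -0.02   0.095]
```

Request:
apply_moves:
  motion:
    - {"translation": [0.01,-0.015,0.04],"twist": [0.002,0,0],"gripper": -1}
    - {"translation": [0,0,0.035],"twist": [0,0,0],"gripper": -1}
    - {"translation": [0,0,0.02],"twist": [0,0,0],"gripper": -1}
    - {"translation": [0,0,0],"twist": [0,0,0],"gripper": 1}
    - {"translation": [0,0,0],"twist": [0,0,0],"gripper": 1}
    - {"translation": [0,0,0],"twist": [0,0,0],"gripper": 1}
    - {"translation": [0,0,0],"twist": [0,0,0],"gripper": 1}
    - {"translation": [0,0,-0.2],"twist": [0,0,0],"gripper": 1}
    - {"translation": [0,0,-0.4],"twist": [0,0,0],"gripper": 1}
    - {"translation": [0,0,-0.4],"twist": [0,0,0],"gripper": 1}

```text
time: 50.95
eef_pos: [0.6316, -0.0249, 0.1047]
eef_rot: [-2.106, -2.329, 0.002]
wrist_force: [0.6, -0.4, -0.1]
gripper_width: 0.0855
```

Request:
apply_moves:
  motion:
    - {"translation": [-0.3,0,-0.4],"twist": [0,0,0],"gripper": 1}
    - {"translation": [-0.3,0,-0.4],"twist": [0,0,0],"gripper": 1}
    - {"translation": [-0.2,0,-0.2],"twist": [0,0,0],"gripper": 1}
    - {"translation": [0,0,0],"twist": [0,0,0],"gripper": 1}
    - {"translation": [0,0,0],"twist": [0,0,0],"gripper": 1}
    - {"translation": [0,0,0],"twist": [0,0,0],"gripper": 1}
    - {"translation": [0,0,0],"twist": [0,0,0],"gripper": 1}
    - {"translation": [0,0,0],"twist": [0,0,0],"gripper": 1}
    - {"translation": [0,0,0],"twist": [0,0,0],"gripper": 1}
    - {"translation": [0,0,0],"twist": [0,0,0],"gripper": 1}

```text
time: 52.2
eef_pos: [0.6395, -0.103, 0.2154]
eef_rot: [2.1, 2.331, 0.003]
wrist_force: [0.1, 0.2, -0.7]
gripper_width: 0.0854
```

```bash
cat > m7.py <<'E'
from h import *
from m5 import bis
to()
c=cap('wrist'); np.save('w10.npy',c,allow_pickle=True); cv2.imwrite('pics/w10.png',c['color'])
bis(c,.010,.024,(.57,.69,-.06,.15))
P=cloud(c); x,y,z=P[...,0],P[...,1],P[...,2]
for n,m in (('front wall top',(z>.028)&(z<.036)&(y<-.04)&(y>-.1)&(x>.5)&(x<.75)),('bar',(z>.022)&(z<.034)&(y<-.115)&(y>-.16)&(x>.57)&(x<.71))):
    k,l,s,_=cv2.connectedComponentsWithStats(m.astype(np.uint8)); i=1+np.argmax(s[1:,4]); v,u=np.nonzero(l==i); Q=plane(c,np.c_[u,v],.032 if n[0]=='f' else .030); print(n,s[i],cv2.minAreaRect((Q[:,:2]*1000).astype(np.float32)))
E
python3 m7.py
```

```text
52.2 [ 0.6395 -0.103   0.2154] [2.1   2.331 0.003] [-0.34  0.6   1.11  0.    1.43 -0.44] F [ 0.1  0.2 -0.7] w 0.0854
yaw now 5.98 tilt [ 0.0044 -0.0013]
[306   0  41   8 221] ctr [623.9  83.2] [34.4  5.4] 6.1 z [0.013  0.0147] hsv [ 18. 116. 183.] star axis 0.0 amp nan
[ 291   17   64   76 4670] ctr [625.5  42. ] [55.5 61.3] 6.1 z [0.0165 0.0182] hsv [ 20.  46. 143.] star axis 7.0 amp 0.09
[ 289   99   66   69 3376] ctr [631.5 -24.8] [60.9 60.9] 6.0 z [0.0146 0.0179] hsv [ 15. 125.  96.] star axis 5.2 amp 0.19
front wall top [237 179 171   8 971] ((636.504150390625, -68.03192138671875), (156.9934539794922, 5.318120956420898), 5.409346103668213)
bar [ 271  226  102   36 1609] ((642.8051147460938, -128.31149291992188), (98.99853515625, 34.98855209350586), 3.8481738567352295)m5.py:12: RuntimeWarning: Mean of empty slice.
  print(s[i,:5],'ctr',np.round([cx,cy],1),np.round(wh,1),round(a,1),'z',np.round(np.percentile(z[l==i],[50,95]),4),'hsv',np.median(hsv[l==i],0),'star axis',round(star,1),'amp',round(abs(np.exp(6j*th[e]).mean()),2))
  ret = ret.dtype.type(ret / rcount)
```

View pics/w10.png

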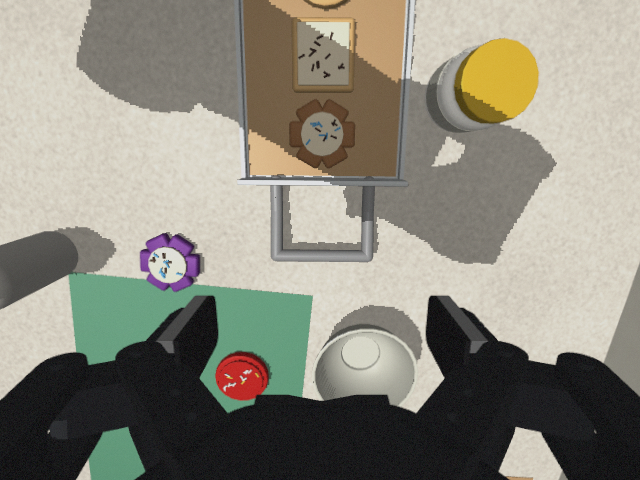

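All three biscuits lie flat in the tray, side by side: square (323,54), star (322,133), pink at the top edge. The handle bar is at (322,255). Next I turn and grip the handle to push the tray home.

Request:
apply_moves:
  motion:
    - {"translation": [0,0,0],"twist": [0,0,-0.0723],"gripper": 0.2}
    - {"translation": [0,0,0],"twist": [0,0,-0.0723],"gripper": 0.2}
    - {"translation": [0,0,0],"twist": [0,0,-0.0723],"gripper": 0.2}
    - {"translation": [0,0,0],"twist": [0,0,-0.0723],"gripper": 0.2}
    - {"translation": [0,0,0],"twist": [0,0,-0.0723],"gripper": 0.2}
    - {"translation": [0,0,0],"twist": [0,0,-0.0723],"gripper": 0.2}
    - {"translation": [0,0,0],"twist": [0,0,-0.0723],"gripper": 0.2}
    - {"translation": [0,0,0],"twist": [0,0,-0.0723],"gripper": 0.2}
    - {"translation": [0,0,0],"twist": [0,0,-0.0723],"gripper": 0.2}
    - {"translation": [0,0,0],"twist": [0,0,-0.0723],"gripper": 0.2}

```text
time: 53.5
eef_pos: [0.6395, -0.1035, 0.2155]
eef_rot: [-0.151, 3.133, -0.003]
wrist_force: [-0.5, 0.4, -0.3]
gripper_width: 0.0517
```

Request:
apply_moves:
  motion:
    - {"translation": [0,-0.17,0.1],"twist": [0,0,0],"gripper": 0.2}
    - {"translation": [0,-0.17,0.3],"twist": [0,0,0],"gripper": 0.2}
    - {"translation": [0,0,0.4],"twist": [0,0,0],"gripper": 0.2}
    - {"translation": [0,0,0.3],"twist": [0,0,0],"gripper": 0.2}
    - {"translation": [0,0,0.2],"twist": [0,0,0],"gripper": 0.2}
    - {"translation": [0,0,0],"twist": [0,0,0],"gripper": 0.2}
    - {"translation": [0,0,0],"twist": [0,0,0],"gripper": 0.2}
    - {"translation": [0,0,0],"twist": [0,0,0],"gripper": 0.2}
    - {"translation": [0,0,0],"twist": [0,0,0],"gripper": 0.2}
    - {"translation": [0,0,0],"twist": [0,0,0],"gripper": 0.2}

```text
time: 54.75
eef_pos: [0.6437, -0.1462, 0.0807]
eef_rot: [-0.112, 3.133, -0.006]
wrist_force: [0.9, 0.4, 0.1]
gripper_width: 0.051
```

```bash
python3 -c "
from h import *
to([.6437,-.1402,.010],95.6)"
```

```text
54.75 [ 0.6437 -0.1462  0.0807] [-0.112  3.133 -0.006] [-0.4   0.74  1.23 -0.    1.17 -2.04] F [0.9 0.4 0.1] w 0.051
twist/120deg [-0.002   0.0032 -0.0126]
yaw now 94.08 tilt [ 0.007  -0.0037]
shift tool axes now (x100mm) [0.001 0.063 0.707]
shift in turned axes [-0.006  0.06   0.707]
```

Request:
apply_moves:
  motion:
    - {"translation": [0,0.055,0],"twist": [-0.002,0.0032,-0.0126],"gripper": 0.2}
    - {"translation": [0,0,0.25],"twist": [0,0,0],"gripper": 0.2}
    - {"translation": [0,0,0.25],"twist": [0,0,0],"gripper": 0.2}
    - {"translation": [0,0,0.12],"twist": [0,0,0],"gripper": 0.2}
    - {"translation": [0,0,0.05],"twist": [0,0,0],"gripper": 0.2}
    - {"translation": [0,0,0],"twist": [0,0,0],"gripper": 0.2}
    - {"translation": [0,0,0],"twist": [0,0,0],"gripper": -1}
    - {"translation": [0,0,0],"twist": [0,0,0],"gripper": -1}
    - {"translation": [0,0,0],"twist": [0,0,0],"gripper": -1}
    - {"translation": [0,0,0],"twist": [0,0,0],"gripper": -1}
  newtons: 40

```text
time: 56.0
eef_pos: [0.6454, -0.1396, 0.0158]
eef_rot: [-0.163, 3.133, -0.003]
wrist_force: [-0.3, -0.2, -3.5]
gripper_width: 0.0104
```

```bash
python3 -c "
from h import *
to([.6207,.1095,.010],95.7)"
```

```text
56.0 [ 0.6454 -0.1396  0.0158] [-1.630e-01  3.133e+00 -3.000e-03] [-0.39  0.82  1.26  0.    1.05 -2.06] F [-0.3 -0.2 -3.5] w 0.0104
twist/120deg [-0.001   0.0022  0.002 ]
yaw now 95.94 tilt [ 0.0048 -0.0017]
shift tool axes now (x100mm) [-0.012  2.503  0.052]
shift in turned axes [-2.000e-03  2.503e+00  5.800e-02]
```

Request:
apply_moves:
  motion:
    - {"translation": [0,0.05,0],"twist": [0,0.002,0.002],"gripper": -1}
    - {"translation": [0,0.1,0],"twist": [0,0,0],"gripper": -1}
    - {"translation": [0,0.15,0],"twist": [0,0,0],"gripper": -1}
    - {"translation": [0,0.2,0],"twist": [0,0,0],"gripper": -1}
    - {"translation": [0,0.2,0],"twist": [0,0,0],"gripper": -1}
    - {"translation": [0,0.2,0],"twist": [0,0,0],"gripper": -1}
    - {"translation": [0,0.2,0],"twist": [0,0,0],"gripper": -1}
    - {"translation": [0,0.2,0],"twist": [0,0,0],"gripper": -1}
    - {"translation": [0,0.15,0],"twist": [0,0,0],"gripper": -1}
    - {"translation": [0,0.1,0],"twist": [0,0,0],"gripper": -1}

```text
time: 57.25
eef_pos: [0.6292, 0.0246, 0.0157]
eef_rot: [-0.157, 3.135, -0.007]
wrist_force: [0.8, -4.1, -1.2]
gripper_width: 0.0102
```

```bash
python3 -c "
from h import *
to([.6207,.1095,.010],95.7)"
```

```text
57.25 [0.6292 0.0246 0.0157] [-0.157  3.135 -0.007] [-0.14  0.77  1.37 -0.01  1.   -1.81] F [ 0.8 -4.1 -1.2] w 0.0102
twist/120deg [-0.0023  0.0009  0.0002]
yaw now 95.72 tilt [ 0.0024 -0.0046]
shift tool axes now (x100mm) [0.    0.853 0.053]
shift in turned axes [0.001 0.853 0.057]
```

Request:
apply_moves:
  motion:
    - {"translation": [0,0.1,0],"twist": [-0.002,0,0],"gripper": -1}
    - {"translation": [0,0.13,0],"twist": [0,0,0],"gripper": -1}
    - {"translation": [0,0.15,0],"twist": [0,0,0],"gripper": -1}
    - {"translation": [0,0.15,0],"twist": [0,0,0],"gripper": -1}
    - {"translation": [0,0.12,0],"twist": [0,0,0],"gripper": -1}
    - {"translation": [0,0.08,0],"twist": [0,0,0],"gripper": -1}
    - {"translation": [0,0.05,0],"twist": [0,0,0],"gripper": -1}
    - {"translation": [0,0.03,0],"twist": [0,0,0],"gripper": -1}
    - {"translation": [0,0.03,0],"twist": [0,0,0],"gripper": -1}
    - {"translation": [0,0,0],"twist": [0,0,0],"gripper": -1}

```text
time: 58.5
eef_pos: [0.6218, 0.1102, 0.0157]
eef_rot: [-0.155, 3.133, -0.008]
wrist_force: [1.5, 0.5, -0.8]
gripper_width: 0.0098
```

```bash
python3 -c "
from h import *
to([.6207,.1095,.010],95.7)"
```

```text
58.5 [0.6218 0.1102 0.0157] [-0.155  3.133 -0.008] [-0.01  0.77  1.37 -0.01  1.   -1.67] F [ 1.5  0.5 -0.8] w 0.0098
twist/120deg [-0.0026  0.0021 -0.0002]
yaw now 95.68 tilt [ 0.0049 -0.005 ]
shift tool axes now (x100mm) [ 0.012 -0.005  0.057]
shift in turned axes [ 0.012 -0.006  0.057]
```

Request:
apply_moves:
  motion:
    - {"translation": [0,0.03,0],"twist": [0,0,0],"gripper": -1}
    - {"translation": [0,0.03,0],"twist": [0,0,0],"gripper": -1}
    - {"translation": [0,0.03,0],"twist": [0,0,0],"gripper": -1}
    - {"translation": [0,0.02,0],"twist": [0,0,0],"gripper": -1}
    - {"translation": [0,0.02,0],"twist": [0,0,0],"gripper": -1}
    - {"translation": [0,0.02,0],"twist": [0,0,0],"gripper": -1}
    - {"translation": [0,0.02,0],"twist": [0,0,0],"gripper": -1}
    - {"translation": [0,0.02,0],"twist": [0,0,0],"gripper": -1}
    - {"translation": [0,0,0],"twist": [0,0,0],"gripper": -1}
    - {"translation": [0,0,0],"twist": [0,0,0],"gripper": -1}

```text
time: 59.75
eef_pos: [0.6234, 0.1106, 0.0157]
eef_rot: [-0.151, 3.132, -0.051]
wrist_force: [1.8, -3.9, -0.5]
gripper_width: 0.0105
```

```bash
python3 -c "
from h import *
to([.6207,.1095,.010],95.7)"
```

```text
59.75 [0.6234 0.1106 0.0157] [-0.151  3.132 -0.051] [ 0.    0.77  1.36 -0.04  1.   -1.64] F [ 1.8 -3.9 -0.5] w 0.0105
twist/120deg [-0.0156  0.0021 -0.0014]
yaw now 95.53 tilt [ 0.0075 -0.0321]
shift tool axes now (x100mm) [ 0.028 -0.006  0.057]
shift in turned axes [ 0.028 -0.008  0.057]
```

The tray is against the stop. Release, rise, and turn toward the shutter.

Request:
apply_moves:
  motion:
    - {"translation": [0,0,0],"twist": [-0.0156,0.002,0],"gripper": 0.2}
    - {"translation": [0,0,0],"twist": [0,0,0],"gripper": 0.2}
    - {"translation": [0,0,0],"twist": [0,0,0],"gripper": 0.2}
    - {"translation": [0,0,-0.1],"twist": [0,0,0],"gripper": 0.2}
    - {"translation": [0,0,-0.3],"twist": [0,0,0],"gripper": 0.2}
    - {"translation": [0,0,-0.4],"twist": [0,0,0],"gripper": 1}
    - {"translation": [0,0,-0.4],"twist": [0,0,0],"gripper": 1}
    - {"translation": [0,0,-0.4],"twist": [0,0,0],"gripper": 1}
    - {"translation": [0,0,-0.2],"twist": [0,0,0],"gripper": 1}
    - {"translation": [0,0,0],"twist": [0,0,0],"gripper": 1}

```text
time: 61.0
eef_pos: [0.6217, 0.1141, 0.2052]
eef_rot: [0.155, -3.137, -0.002]
wrist_force: [0.2, 0.4, -0.6]
gripper_width: 0.0852
```

```bash
cat > m8.py <<'E'
from h import *
to([.4257,.2143,.0683],8.2)
c=cap('wrist'); np.save('w11.npy',c,allow_pickle=True); P=cloud(c); x,y,z=P[...,0],P[...,1],P[...,2]
m=(z>.028)&(z<.04)&(abs(x-.62)<.06)&(y>.14)&(y<.2); print('front wall',m.sum(),np.round(np.percentile(y[m],[2,50,98]),4) if m.any() else '')
m=(z>.023)&(z<.034)&(abs(x-.62)<.04)&(y>.08)&(y<.14); print('bar',m.sum(),np.round(np.percentile(y[m],[2,50,98]),4) if m.any() else '')
s=cap('side'); w=c['color'][90:360,220:620]; cv2.imwrite('pics/w11.png',np.vstack([w,cv2.resize(s['color'][130:265,180:380],(400,270))]))
E
python3 m8.py
```

```text
61.0 [0.6217 0.1141 0.2052] [ 1.550e-01 -3.137e+00 -2.000e-03] [-0.    0.57  1.18  0.    1.39 -1.67] F [ 0.2  0.4 -0.6] w 0.0852
twist/120deg [ 2.000e-04 -1.000e-03  7.288e-01]
yaw now 95.66 tilt [-0.0012  0.0015]
shift tool axes now (x100mm) [1.85  1.188 1.373]
shift in turned axes [ 1.271 -1.797  1.369]
front wall 0 
bar 1085 [0.1025 0.1107 0.1192]
```

View pics/w11.png

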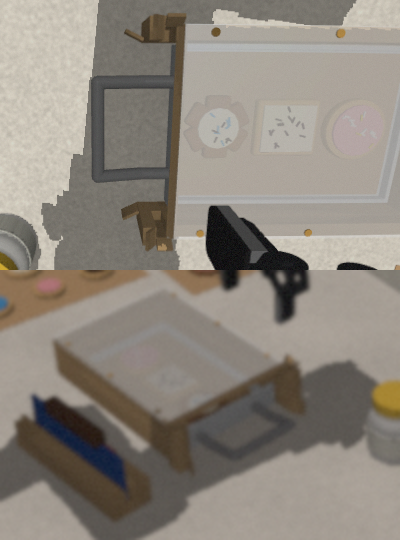

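Through the clear roof the star, square and pink lie flat and side by side on the tray, which is home (bar y about 0.110, as at the start). The shutter still stands in the block.

Request:
apply_moves:
  motion:
    - {"translation": [0,0,0],"twist": [0,0,0.0705],"gripper": 1}
    - {"translation": [0,0,0],"twist": [0,0,0.0705],"gripper": 1}
    - {"translation": [0,0,0],"twist": [0,0,0.0705],"gripper": 1}
    - {"translation": [0,0,0],"twist": [0,0,0.0705],"gripper": 1}
    - {"translation": [0,0,0],"twist": [0,0,0.0705],"gripper": 1}
    - {"translation": [0,0,0],"twist": [0,0,0.0705],"gripper": 1}
    - {"translation": [0,0,0],"twist": [0,0,0.0705],"gripper": 1}
    - {"translation": [0,0,0],"twist": [0,0,0.0705],"gripper": 1}
    - {"translation": [0,0,0],"twist": [0,0,0.0705],"gripper": 1}
    - {"translation": [0,0,0],"twist": [0,0,0.0705],"gripper": 1}

```text
time: 62.35
eef_pos: [0.6154, 0.1145, 0.1868]
eef_rot: [-2.039, -2.357, 0.031]
wrist_force: [-1.0, -0.2, 0.2]
gripper_width: 0.0851
```

Request:
apply_moves:
  motion:
    - {"translation": [0.24,-0.34,0],"twist": [0,0,0],"gripper": 1}
    - {"translation": [0.24,-0.35,0],"twist": [0,0,0],"gripper": 1}
    - {"translation": [0.25,-0.35,0],"twist": [0,0,0],"gripper": 1}
    - {"translation": [0.25,-0.35,0],"twist": [0,0,0],"gripper": 1}
    - {"translation": [0.25,-0.35,0],"twist": [0,0,0],"gripper": 1}
    - {"translation": [0,0,0],"twist": [0,0,0],"gripper": 1}
    - {"translation": [0,0,0],"twist": [0,0,0],"gripper": 1}
    - {"translation": [0,0,0],"twist": [0,0,0],"gripper": 1}
    - {"translation": [0,0,0],"twist": [0,0,0],"gripper": 1}
    - {"translation": [0,0,0],"twist": [0,0,0],"gripper": 1}

```text
time: 63.6
eef_pos: [0.4173, 0.2123, 0.1837]
eef_rot: [-2.037, -2.343, 0.052]
wrist_force: [0.1, -0.2, 0.4]
gripper_width: 0.0852
```

```bash
python3 -c "
from h import *
to([.4257,.2143,.0683],8.2)"
```

```text
63.6 [0.4173 0.2123 0.1837] [-2.037 -2.343  0.052] [0.21 0.26 1.7  0.01 1.23 0.07] F [ 0.1 -0.2  0.4] w 0.0852
twist/120deg [-0.0234 -0.0027 -0.0018]
yaw now 7.99 tilt [-0.0494 -0.0013]
shift tool axes now (x100mm) [0.002 0.142 1.148]
shift in turned axes [0.008 0.086 1.154]
```

Request:
apply_moves:
  motion:
    - {"translation": [0,0,0],"twist": [-0.0234,-0.0027,-0.0018],"gripper": 1}
    - {"translation": [0,0.084,0],"twist": [0,0,0],"gripper": 1}
    - {"translation": [0,0,0.2],"twist": [0,0,0],"gripper": 1}
    - {"translation": [0,0,0.2],"twist": [0,0,0],"gripper": 1}
    - {"translation": [0,0,0.1],"twist": [0,0,0],"gripper": 1}
    - {"translation": [0,0,0],"twist": [0,0,0],"gripper": 1}
    - {"translation": [0,0,0],"twist": [0,0,0],"gripper": 1}
    - {"translation": [0,0,0],"twist": [0,0,0],"gripper": 1}
    - {"translation": [0,0,0],"twist": [0,0,0],"gripper": 1}
    - {"translation": [0,0,0],"twist": [0,0,0],"gripper": 1}

```text
time: 64.85
eef_pos: [0.4305, 0.2133, 0.1343]
eef_rot: [2.059, 2.371, 0.004]
wrist_force: [-0.3, -0.4, -0.7]
gripper_width: 0.0854
```

Run:
```python
from h import *
to([.4257,.2143,.0683],8.2)
c=cap('wrist'); P=cloud(c); hsv=cv2.cvtColor(c['color'],cv2.COLOR_BGR2HSV)
m=(hsv[...,0]<15)&(hsv[...,1]>100)&(P[...,2]>.083)&(P[...,2]<.097)&(P[...,0]<.5)
k,l,s,_=cv2.connectedComponentsWithStats(m.astype(np.uint8)); i=1+np.argmax(s[1:,4]); v,u=np.nonzero(l==i); Q=plane(c,np.c_[u,v],.090); print(s[i],cv2.minAreaRect((Q[:,:2]*1000).astype(np.float32)))
```

```text
64.85 [0.4305 0.2133 0.1343] [2.059 2.371 0.004] [0.22 0.32 1.76 0.   1.06 0.07] F [-0.3 -0.4 -0.7] w 0.0854
twist/120deg [ 0.0013 -0.0003 -0.0011]
yaw now 8.07 tilt [0.0025 0.001 ]
shift tool axes now (x100mm) [ 0.016 -0.048  0.66 ]
shift in turned axes [ 0.016 -0.046  0.66 ]
[ 296  176   34  168 5027] ((424.9045715332031, 215.15867614746094), (17.60856819152832, 98.59078216552734), 8.074553489685059)
```

Grip seen at (424.9, 215.2), 8.1°, as expected. Descend and grip.

Request:
apply_moves:
  motion:
    - {"translation": [0.016,-0.048,0],"twist": [0.0013,0,-0.001],"gripper": 1}
    - {"translation": [0,0,0.15],"twist": [0,0,0],"gripper": 1}
    - {"translation": [0,0,0.2],"twist": [0,0,0],"gripper": 1}
    - {"translation": [0,0,0.15],"twist": [0,0,0],"gripper": 1}
    - {"translation": [0,0,0.1],"twist": [0,0,0],"gripper": 1}
    - {"translation": [0,0,0.03],"twist": [0,0,0],"gripper": 1}
    - {"translation": [0,0,0],"twist": [0,0,0],"gripper": 1}
    - {"translation": [0,0,0],"twist": [0,0,0],"gripper": 1}
    - {"translation": [0,0,0],"twist": [0,0,0],"gripper": 1}
    - {"translation": [0,0,0],"twist": [0,0,0],"gripper": 1}

```text
time: 66.15
eef_pos: [0.4246, 0.2144, 0.0673]
eef_rot: [-2.056, -2.375, -0.0]
wrist_force: [0.6, -0.6, -0.2]
gripper_width: 0.0852
```

```bash
python3 -c "
from h import *
to([.4255,.2148,.0683],8.2)"
```

```text
66.15 [0.4246 0.2144 0.0673] [-2.056 -2.375 -0.   ] [0.22 0.41 1.84 0.   0.89 0.08] F [ 0.6 -0.6 -0.2] w 0.0852
twist/120deg [-0.0001 -0.0003  0.0002]
yaw now 8.22 tilt [-0.0003  0.0006]
shift tool axes now (x100mm) [ 0.003  0.01  -0.01 ]
shift in turned axes [ 0.003  0.01  -0.01 ]
```

Request:
apply_moves:
  motion:
    - {"translation": [0,0.01,0],"twist": [0,0,0],"gripper": -1}
    - {"translation": [0,0,0],"twist": [0,0,0],"gripper": -1}
    - {"translation": [0,0,0],"twist": [0,0,0],"gripper": -1}
    - {"translation": [0,0,0],"twist": [0,0,0],"gripper": -1}
    - {"translation": [0,0,0],"twist": [0,0,0],"gripper": -1}
    - {"translation": [0,0,0],"twist": [0,0,0],"gripper": -1}
    - {"translation": [0,0,0],"twist": [0,0,0],"gripper": -1}
    - {"translation": [0,0,0],"twist": [0,0,0],"gripper": -1}
    - {"translation": [0,0,0],"twist": [0,0,0],"gripper": -1}
    - {"translation": [0,0,0],"twist": [0,0,0],"gripper": -1}

```text
time: 67.4
eef_pos: [0.4258, 0.2146, 0.0676]
eef_rot: [-2.057, -2.374, -0.001]
wrist_force: [-1.2, -0.4, 1.6]
gripper_width: 0.0172
```

```bash
python3 -c "
from h import *
to()"
```

```text
67.4 [0.4258 0.2146 0.0676] [-2.057e+00 -2.374e+00 -1.000e-03] [0.22 0.42 1.83 0.   0.89 0.08] F [-1.2 -0.4  1.6] w 0.0172
yaw now 8.21 tilt [0.0002 0.0008]
```

Request:
apply_moves:
  motion:
    - {"translation": [0,0,-0.1],"twist": [0,0,0],"gripper": -1}
    - {"translation": [0,0,-0.2],"twist": [0,0,0],"gripper": -1}
    - {"translation": [0,0,-0.35],"twist": [0,0,0],"gripper": -1}
    - {"translation": [0,0,-0.4],"twist": [0,0,0],"gripper": -1}
    - {"translation": [0,0,-0.3],"twist": [0,0,0],"gripper": -1}
    - {"translation": [0,0,0],"twist": [0,0,0],"gripper": -1}
    - {"translation": [-0.1,0.2,0],"twist": [0,0,0],"gripper": -1}
    - {"translation": [-0.15,0.4,0],"twist": [0,0,0],"gripper": -1}
    - {"translation": [-0.15,0.4,0],"twist": [0,0,0],"gripper": -1}
    - {"translation": [-0.15,0.4,0],"twist": [0,0,0],"gripper": -1}

```text
time: 68.65
eef_pos: [0.5719, 0.1797, 0.2047]
eef_rot: [-2.05, -2.374, 0.007]
wrist_force: [1.0, 0.7, -1.2]
gripper_width: 0.017
```

Request:
apply_moves:
  motion:
    - {"translation": [-0.1,0.4,0],"twist": [0,0,-0.0705],"gripper": -1}
    - {"translation": [0,0,0],"twist": [0,0,-0.0705],"gripper": -1}
    - {"translation": [0,0,0],"twist": [0,0,-0.0705],"gripper": -1}
    - {"translation": [0,0,0],"twist": [0,0,-0.0705],"gripper": -1}
    - {"translation": [0,0,0],"twist": [0,0,-0.0705],"gripper": -1}
    - {"translation": [0,0,0],"twist": [0,0,-0.0705],"gripper": -1}
    - {"translation": [0,0,0],"twist": [0,0,-0.0705],"gripper": -1}
    - {"translation": [0,0,0],"twist": [0,0,-0.0705],"gripper": -1}
    - {"translation": [0,0,0],"twist": [0,0,-0.0705],"gripper": -1}
    - {"translation": [0,0,0],"twist": [0,0,-0.0705],"gripper": -1}

```text
time: 69.9
eef_pos: [0.6111, 0.1732, 0.1849]
eef_rot: [0.153, -3.103, 0.002]
wrist_force: [0.5, -0.3, -2.2]
gripper_width: 0.0169
```

```bash
python3 -c "
from h import *
to([.6163,.1676,.13],95.6)"
```

```text
69.9 [0.6111 0.1732 0.1849] [ 1.530e-01 -3.103e+00  2.000e-03] [ 0.09  0.61  1.17  0.    1.4  -1.58] F [ 0.5 -0.3 -2.2] w 0.0169
twist/120deg [ 0.0001 -0.0166  0.0003]
yaw now 95.64 tilt [-0.0346 -0.0031]
shift tool axes now (x100mm) [-0.065 -0.061  0.547]
shift in turned axes [-0.046 -0.061  0.549]
```

Request:
apply_moves:
  motion:
    - {"translation": [0,0,0],"twist": [0,-0.0166,0],"gripper": -1}
    - {"translation": [-0.046,-0.061,0],"twist": [0,0,0],"gripper": -1}
    - {"translation": [0,0,0.2],"twist": [0,0,0],"gripper": -1}
    - {"translation": [0,0,0.2],"twist": [0,0,0],"gripper": -1}
    - {"translation": [0,0,0],"twist": [0,0,0],"gripper": -1}
    - {"translation": [0,0,0],"twist": [0,0,0],"gripper": -1}
    - {"translation": [0,0,0],"twist": [0,0,0],"gripper": -1}
    - {"translation": [0,0,0],"twist": [0,0,0],"gripper": -1}
    - {"translation": [0,0,0],"twist": [0,0,0],"gripper": -1}
    - {"translation": [0,0,0],"twist": [0,0,0],"gripper": -1}

```text
time: 71.15
eef_pos: [0.6165, 0.1655, 0.1404]
eef_rot: [0.154, -3.131, 0.001]
wrist_force: [-0.1, -0.2, -1.1]
gripper_width: 0.0173
```

Run:
```python
from h import *
to([.6163,.1676,.082],95.6)
c=cap('wrist'); np.save('w12.npy',c,allow_pickle=True); P=cloud(c); z=P[...,2]; hsv=cv2.cvtColor(c['color'],cv2.COLOR_BGR2HSV)
a=np.radians(5.65); n=np.array([-np.sin(a),np.cos(a)]); t=np.array([np.cos(a),np.sin(a)])
s=read_state(); 
m=(hsv[...,0]>105)&(hsv[...,0]<130)&(hsv[...,1]>120); 
v,u=np.nonzero(m); Q=plane(c,np.c_[u,v],.14+.006)[:,:2]; print('blue n range',np.percentile(Q@n,[1,99]),'t',np.percentile(Q@t,[1,99]),'tcp n,t',s['eef_pos'][:2]@n,s['eef_pos'][:2]@t)
# roof front edge near mouth & post groove
m=(z>.054)&(z<.066)&(P[...,1]>.1); d=P[...,:2]@n; tt=P[...,:2]@t
print('roof/posts d',np.round(np.percentile(d[m],[1,50]),4))
for lo,hi in ((.53,.545),(.70,.735)):
    k=(z>.045)&(z<.075)&(tt>lo)&(tt<hi)&(d>.07)&(d<.14); print(lo,k.sum(),np.round(np.histogram(d[k],bins=np.arange(.07,.14,.004))[0]))
```

```text
71.15 [0.6165 0.1655 0.1404] [ 1.540e-01 -3.131e+00  1.000e-03] [ 0.08  0.64  1.24 -0.    1.27 -1.59] F [-0.1 -0.2 -1.1] w 0.0173
twist/120deg [-0.     -0.0033  0.0003]
yaw now 95.64 tilt [-0.0068 -0.0007]
shift tool axes now (x100mm) [-0.004  0.021  0.584]
shift in turned axes [0.    0.021 0.584]
blue n range [0.08956631 0.12888841] t [0.54271944 0.69415233] tcp n,t 0.10401114900188259 0.6298028579957206
roof/posts d [0.116  0.2239]
0.53 1252 [  0   0   0   0   4 151 178  75   0  40 176 147  85  86  92  83  85]
0.7 25 [ 0  0  0  0  0  0  0  0  0  0  0  0 25  0  0  0  0]
```

Request:
apply_moves:
  motion:
    - {"translation": [0,0.018,0],"twist": [0,-0.0033,0],"gripper": -1}
    - {"translation": [0,0,0.06],"twist": [0,0,0],"gripper": -1}
    - {"translation": [0,0,0.08],"twist": [0,0,0],"gripper": -1}
    - {"translation": [0,0,0.06],"twist": [0,0,0],"gripper": -1}
    - {"translation": [0,0,0.04],"twist": [0,0,0],"gripper": -1}
    - {"translation": [0,0,0],"twist": [0,0,0],"gripper": -1}
    - {"translation": [0,0,0],"twist": [0,0,0],"gripper": -1}
    - {"translation": [0,0,0],"twist": [0,0,0],"gripper": -1}
    - {"translation": [0,0,0],"twist": [0,0,0],"gripper": -1}
    - {"translation": [0,0,0],"twist": [0,0,0],"gripper": -1}

```text
time: 72.45
eef_pos: [0.6163, 0.1674, 0.1146]
eef_rot: [-0.155, 3.137, -0.0]
wrist_force: [1.0, -0.1, -2.4]
gripper_width: 0.0169
```

```bash
python3 -c "
from h import *
to([.6163,.1675,.082],95.6)"
```

```text
72.45 [0.6163 0.1674 0.1146] [-0.155  3.137 -0.   ] [ 0.08  0.66  1.27 -0.    1.21 -1.59] F [ 1.  -0.1 -2.4] w 0.0169
twist/120deg [-0.      0.0002  0.0003]
yaw now 95.64 tilt [ 0.0003 -0.    ]
shift tool axes now (x100mm) [-0.     0.001  0.326]
shift in turned axes [-0.     0.001  0.326]
```

Lined up, entering the grooves with no side force. Down 32 mm.

Request:
apply_moves:
  motion:
    - {"translation": [0,0,0.05],"twist": [0,0,0],"gripper": -1}
    - {"translation": [0,0,0.06],"twist": [0,0,0],"gripper": -1}
    - {"translation": [0,0,0.06],"twist": [0,0,0],"gripper": -1}
    - {"translation": [0,0,0.06],"twist": [0,0,0],"gripper": -1}
    - {"translation": [0,0,0.04],"twist": [0,0,0],"gripper": -1}
    - {"translation": [0,0,0.03],"twist": [0,0,0],"gripper": -1}
    - {"translation": [0,0,0.02],"twist": [0,0,0],"gripper": -1}
    - {"translation": [0,0,0],"twist": [0,0,0],"gripper": -1}
    - {"translation": [0,0,0],"twist": [0,0,0],"gripper": -1}
    - {"translation": [0,0,0],"twist": [0,0,0],"gripper": -1}

```text
time: 73.7
eef_pos: [0.6164, 0.1675, 0.0818]
eef_rot: [-0.155, 3.137, -0.0]
wrist_force: [0.1, -1.0, -1.0]
gripper_width: 0.0167
```

```bash
python3 -c "
from h import *
to([.6163,.1675,.082],95.6)"
```

```text
73.7 [0.6164 0.1675 0.0818] [-0.155  3.137 -0.   ] [ 0.08  0.7   1.3  -0.    1.14 -1.59] F [ 0.1 -1.  -1. ] w 0.0167
twist/120deg [-0.0001  0.0005  0.0004]
yaw now 95.65 tilt [ 0.0012 -0.0001]
shift tool axes now (x100mm) [ 0.001 -0.    -0.002]
shift in turned axes [ 0.001 -0.    -0.002]
```

Seated height reached. Open, rise, back off, and check.

Request:
apply_moves:
  motion:
    - {"translation": [0,0,0],"twist": [0,0,0],"gripper": 1}
    - {"translation": [0,0,0],"twist": [0,0,0],"gripper": 1}
    - {"translation": [0,0,0],"twist": [0,0,0],"gripper": 1}
    - {"translation": [0,0,0],"twist": [0,0,0],"gripper": 1}
    - {"translation": [0,0,0],"twist": [0,0,0],"gripper": 1}
    - {"translation": [0,0,-0.1],"twist": [0,0,0],"gripper": 1}
    - {"translation": [0,0,-0.3],"twist": [0,0,0],"gripper": 1}
    - {"translation": [0,0,-0.4],"twist": [0,0,0],"gripper": 1}
    - {"translation": [0,0,-0.4],"twist": [0,0,0],"gripper": 1}
    - {"translation": [0,0,-0.4],"twist": [0,0,0],"gripper": 1}

```text
time: 74.95
eef_pos: [0.6154, 0.1674, 0.2469]
eef_rot: [0.155, -3.136, 0.0]
wrist_force: [1.0, -0.9, 0.6]
gripper_width: 0.0848
```

```bash
cat > m9.py <<'E'
from h import *
to()
c=cap('wrist'); P=cloud(c); x,y,z=P[...,0],P[...,1],P[...,2]; hsv=cv2.cvtColor(c['color'],cv2.COLOR_BGR2HSV); H,S=hsv[...,0],hsv[...,1]
def show(m,n,zz):
    k,l,s,_=cv2.connectedComponentsWithStats(m.astype(np.uint8))
    for i in range(1,k):
        if s[i,4]<80: continue
        v,u=np.nonzero(l==i); Q=plane(c,np.c_[u,v],zz); r=cv2.minAreaRect((Q[:,:2]*1000).astype(np.float32)); print(n,np.round(r[0],1),np.round(r[1],1),round(r[2],2),'z',np.round(np.nanmedian(z[l==i]),4))
show((z>.097)&(z<.115),'grip top',.104); show((H>105)&(H<130)&(S>120)&(z>.07),'blue',.088)
m=(z>.023)&(z<.034)&(abs(x-.62)<.04)&(y>.08)&(y<.14); print('bar y',np.round(np.percentile(y[m],[2,50,98]),4))
s=cap('scene'); w=c['color'][60:360,200:620]; cv2.imwrite('pics/w13.png',np.vstack([w,cv2.resize(s['color'][110:310,250:530],(420,300))]))
E
python3 m9.py
```

```text
74.95 [0.6154 0.1674 0.2469] [ 0.155 -3.136  0.   ] [ 0.08  0.56  1.09 -0.    1.49 -1.59] F [ 1.  -0.9  0.6] w 0.0848
yaw now 95.64 tilt [-0.002  -0.0003]
grip top [615.6 167.7] [98.6 17.5] 5.24 z 0.1036
blue [548.  160.5] [36.2  5.1] 5.68 z 0.0878
blue [687.2 174.8] [30.4  4.7] 5.66 z 0.0878
bar y [0.1031 0.1116 0.1201]
```

View pics/w13.png

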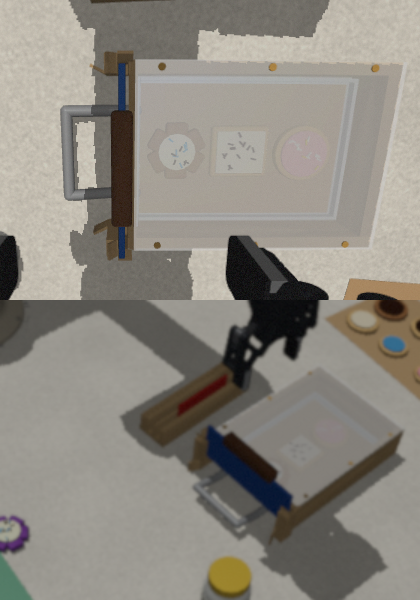

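The shutter is seated, with its grip top z 0.1036 and position matching the start. The biscuits are seen flat under the roof and the tray is home. Handing in.

```bash
python3 -c "
from cell import *
print(finish_job())"
```

```text
the job is handed in; nothing more can be done
None
```

I handed the job in at about 75 s of robot time. All three loose biscuits (pink, square, star) are drying in the case and the shutter is back in its grooves. The red and purple look-alikes were left alone, and there was no chocolate biscuit in this scene.

- **Shutter:** it stood right down in the block slot while I worked. Its grip top now reads z 0.1036 m at (615.6, 167.7) mm, against 0.1036 m at (615.5, 168.5) mm before the start. The panel's visible ends read about 5.7° off world x, as at the start.
- **Biscuits:** seen through the clear roof just before handing in, all three lie flat, icing up and side by side on the tray. None was seen to have been knocked aside.
- **Tray:** I pushed it until it met the stop. The handle bar reads y ≈ 0.111 m against about 0.109 m at the start, which is within camera error.
- **Untouched things:** I saw no contact with the bottle, jar or bowl. I did not measure their positions again at the end.

Two readings disagreed. The fixed cameras read about 3–5 mm lower in y than the wrist camera. I trusted the wrist camera because it placed the pink biscuit within 1 mm of where I released it. In the last reading the grip's edge fitted 5.2° where the panel gave 5.7°, which is within the noise of the fit.

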